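# Sort centrifuge rotor yokes on a knife-edge balancing stand

### The arm

A 6-joint arm with a two-finger parallel gripper is mounted at the origin on the work surface. World frame = base frame: x ahead of the robot, y to its left, z up, the work surface at z = 0. Lengths are in m, angles in rad, forces in N, time in s.
With the tool pointing down it reaches from about 0.4 to 0.825 m from the base axis. Payload 7 kg.
Tool frame: the origin (TCP) lies between the finger pads; the fingertips stand 25 mm ahead of it and the grasp point (between the pads) lies 6 mm ahead of it (arm.tip_extent is the z of the fingertips in the tool frame, in m); z points along the fingers, x is the direction in which the jaws open and shut, and the axes are right-handed (so a half turn about z gives the same grasp; the last joint's range is limited). The gripper opens to 88 mm and grips with 3 to 60 N. Pads are 19 mm wide; open, the fingers measure 130 mm over their backs; the gripper's body (78 mm by 193 mm) begins 47 mm behind the grasp point.
Start: joints at [1.595, 0.359, 0.012, 0, -1.224, -0.288], TCP at [0.176, 0.652, 0.252] pointing down, gripper open.
Joint ranges: [-3.07, 3.07], [-1.43, 2.12], [-1.02, 1.25], [-3.03, 1.67], [-3.05, -0], [-3.03, 3.03]. Speed limits (rad/s): [2.39, 2.39, 3.01, 3.14, 3.14, 3.14].

### API

Orientations are given as [roll, pitch, yaw] about the fixed x, y, z axes, in that order (R = Rz(yaw) Ry(pitch) Rx(roll)).
In Python, from station import monitor, grab_frame, job_done, arm gives the robot as it stands.
- The arm moves only by the shell command python3 -m jog 'ROWS' [FORCE]. ROWS is JSON, a list that holds one entry, the list of rows, each a list of 7 numbers: the shift along the world's x, y, z in m, then the turn, a rotation vector about the world's x, y, z in rad, then the opening, from 0 (shut) to 1 (fully open). In form: [[[dx, dy, dz, ax, ay, az, claw], ...]]. A call has 1 to 20 rows; each row shifts and turns the commanded pose from where the row before left it; what a row does not reach is not made up. A row lasts 1/8 s, in which the tool goes at most 62.5 mm and 10.7 degrees, less where a joint would pass 70% of its speed; a pose out of reach is approached as far as the arm can. A call is refused whole if a number of a shift passes 0.0625 or a number of a turn 0.188, either way. A call with a gripper value outside its range is refused whole. The fingers move at their own pace and stop on an object; FORCE is the grip in N (left out, the last holds). Time passes only in rows, so rows that do not move let the fingers close. It gives the time, the measured TCP pose, the force and the opening at its end, in the units of the state.
- monitor.get_state(): the state, without advancing time (a new reading comes with each control period).
- grab_frame(name): name is "scene" or "top" or "wrist"; returns a dict with "pixels" (384x512x3 uint8, red, green, blue), "K" (3x3 intrinsics, pixels), "view" (4x4, takes a point from world to camera coordinates); the wrist camera has in their place "hand_eye" (4x4, takes a point from camera to tool coordinates, whose origin is the TCP and whose axes are the tool frame's). Camera axes: x right, y down, z forward; pixel columns grow to the right and rows downward; lengths in m; the calibration is good to about 2 mm. A picture is of the moment at which its call begins: read the wrist's pose just before it. There is no depth.
- job_done(): hands the job in, once; it reports no verdict.
The state is a dict: "t": time; "q": joint angles; "qd": joint speeds; "joint_efforts": joint torques, N m; "eef_pos": TCP position; "ee_rot": TCP orientation; "force": force on the tool from outside, world axes, zero at the start; "moment": the same for the moment, N m; "width": finger opening in m.
Only numpy, scipy, OpenCV 4.12 (cv2) and the standard library are available. Lean on these libraries where they do the work, as an engineer would, in place of code of your own. Each camera call takes 0.05 s, during which the arm holds its last target.

### The job

The rotor yokes lying on the bench have to be checked for balance before they go back to the centrifuge. First raise the rests of the knife-edge stand with its lever; then, one yoke at a time, lay it across the rests with the hub's slot over the knife, let go, lower the rests and see whether it stays level or tips, and raise the rests again before you take it off: never touch a yoke on the stand while the rests are down. Lay the level ones flat in the carrier (the tray with the wire handles) and the ones that tip flat in the plain reject tray, side by side, and leave the stand empty with its rests fully raised and the other things on the bench where they are.

Things in the scene. Friction and masses are not known exactly. Their poses are not given: they have to be found in the camera images.
- yoke_a_mid (a point): Two-place rotor yoke, bare aluminium, 220 g, one of up to four that look alike; None if absent. A bar 144 mm long (x axis) with a hub in the middle and a fork at each end 44 mm wide, 14 mm high. Hub: 34 mm along x, 26 mm wide across y between flat faces (grip here), 38 mm high. Beam between: 14 mm wide, 12 mm high. Point: hub's centre, 19 mm above the underside; z up when it lies flat, as it starts on the bench.
- yoke_b_mid (a point): Yoke like yoke_a; None if absent. Across the underside of every hub, along y, runs a drive slot: 16 mm wide for the first 13 mm up, then narrowing to a V whose apex is 24 mm above the underside; on the knife this V finds its own centre and the yoke pivots there. Point: hub's centre, 19 mm above the underside.
- yoke_c_mid (a point): Yoke like yoke_a; None if absent. Any yoke may be sound or may hide a heavy end; nothing outside shows it. Free on the knife, a sound one stays level (within 0.04 rad) and a heavy-ended one tips 0.2 rad or more, one end down, in under 1 s. Which lies where changes; at least one yoke of each kind is there. Point: hub's centre, 19 mm above the underside.
- yoke_d_mid (a point): Yoke like yoke_a; None if absent. Point: hub's centre, 19 mm above the underside.
- knife_edge (a point): Middle of the stand's knife edge, 64 mm above the bench, 20 mm long along y. A yoke under test lies along x (either way round), hub over the knife. Axes are the stand's, z up. Base plate: 190 mm along x, from 100 mm on the -y side to 55 mm on the +y side, 12 mm thick; the blade is 3 mm thick on a block 16 x 22 mm, 38 mm high. The stand's y points roughly to the robot.
- rests_mid (a point): Midway between the two rests, at their bearing height: 46 mm above the bench raised, 33 mm lowered. Each rest is a steel cradle 8 mm wide, 31 mm from the knife along x, with two flared ears (22 mm apart at the foot, 30 mm at the top, 15 mm high) that take a yoke's beam between them. Raised, they hold the yoke 5 mm clear of the knife, blade inside the slot; lowered, it sits on the knife, underside at 41 mm.
- arrest_lever (a joint): Angle of the lever that lifts and lowers the rests: 0 = rests fully raised (leans 0.6 rad from upright to the stand's -x), 1.2 = rests fully down (leans 0.6 rad to the stand's +x). Stops at both ends, stays where it is left, takes about 3 N at the knob; the rests give under more than 17 N from above and the lever then moves. The rests move in proportion. Starts with the rests down, at 0.8 to 1.2.
- lever_knob (a point): Centre of the lever's black ball knob, 20 mm in diameter, on a steel rod 8 mm thick; 70 mm from the pivot, 86 to 98 mm above the bench.
- lever_pivot (a point): Pivot of the arrest lever, 28 mm above the bench, 86 mm from the knife on the stand's -y side; axes are the stand's. The lever swings in the x-z plane through this point, about y. A bearing block 34 mm along x and 42 mm high stands 9 mm away on the +y side.
- carrier_floor (a point): Carrier: shallow aluminium tray with a dark rubber liner and a wire bail handle, 51 mm high, at each short end (90 mm from the middle in +y and -y). Point: middle of its inner floor, 4 mm above the bench. Inside 147 mm along x, 168 mm along y; walls 4 mm thick, 14 mm above the floor. Two yokes fit side by side, lying along y, 32 mm either side of the middle.
- reject_floor (a point): Reject tray: plain aluminium tray without handles or liner, a flat flange around its foot; inside, walls and floor as the carrier's. Point: middle of its inner floor, 4 mm above the bench; axes: x across, y along. Two yokes fit side by side, lying along y, 32 mm either side of the middle.
- tip_box: Bystander: blue pipette tip box with a clear lid, 85 x 122 mm, 70 mm high, beyond the stand. Origin under its centre.
- tube_rack: Bystander: white microtube rack with a few capped tubes, 68 x 130 mm, 39 mm high, beyond the stand. Origin under its centre.
- beaker: Bystander: clear plastic beaker, 68 mm across, 90 mm high, on the far left. Origin under its centre.
Mind the look-alikes: they are no part of the job. What is shaped like the part that bears yoke_b_mid but turquoise is not meant.

How it is judged:
On the way, in this order (a step that is already met when the one before it is completed fails the run):
1. the rests are raised (value of joint arrest_lever below 0.2 rad), for 0.2 s.
2. a yoke lies on the raised rests over the knife, let go (value of joint arrest_lever below 0.3 rad and ((horizontal distance between yoke_a_mid and knife_edge below 0.01 m and z of yoke_a_mid in the frame of knife_edge between -0.004 and 0.008 m and contact force between the fingers and yoke_a below 0.05 N) or (horizontal distance between yoke_b_mid and knife_edge below 0.01 m and z of yoke_b_mid in the frame of knife_edge between -0.004 and 0.008 m and contact force between the fingers and yoke_b below 0.05 N) or (horizontal distance between yoke_c_mid and knife_edge below 0.01 m and z of yoke_c_mid in the frame of knife_edge between -0.004 and 0.008 m and contact force between the fingers and yoke_c below 0.05 N) or (horizontal distance between yoke_d_mid and knife_edge below 0.01 m and z of yoke_d_mid in the frame of knife_edge between -0.004 and 0.008 m and contact force between the fingers and yoke_d below 0.05 N))), for 0.3 s.
3. the rests are lowered and a yoke is free on the knife (value of joint arrest_lever above 1 rad and ((horizontal distance between yoke_a_mid and knife_edge below 0.01 m and z of yoke_a_mid in the frame of knife_edge between -0.012 and 0.004 m and contact force between the fingers and yoke_a below 0.05 N) or (horizontal distance between yoke_b_mid and knife_edge below 0.01 m and z of yoke_b_mid in the frame of knife_edge between -0.012 and 0.004 m and contact force between the fingers and yoke_b below 0.05 N) or (horizontal distance between yoke_c_mid and knife_edge below 0.01 m and z of yoke_c_mid in the frame of knife_edge between -0.012 and 0.004 m and contact force between the fingers and yoke_c below 0.05 N) or (horizontal distance between yoke_d_mid and knife_edge below 0.01 m and z of yoke_d_mid in the frame of knife_edge between -0.012 and 0.004 m and contact force between the fingers and yoke_d below 0.05 N))), for 0.4 s.
4. the rests are raised again (value of joint arrest_lever below 0.2 rad), for 0.2 s.
At the end, for the whole second after the job is handed in: Every yoke that hangs level lies flat on the carrier's floor (hub within 58 mm of the middle across and 30 mm along, tilt under 0.12 rad), every yoke with a heavy end lies so in the reject tray, all at rest and let go, and the arrest lever is at the raised stop (below 0.2 rad) (value of joint arrest_lever below 0.2 rad and angle between each of yoke_a_mid, yoke_b_mid, yoke_c_mid, yoke_d_mid's own z axis and vertical below 0.12 rad and linear speed of each of yoke_a, yoke_b, yoke_c, yoke_d below 0.03 m/s and contact force between the fingers and yoke_a below 0.2 N and contact force between the fingers and yoke_b below 0.2 N and contact force between the fingers and yoke_c below 0.2 N and contact force between the fingers and yoke_d below 0.2 N and x of sound_1 in the frame of carrier_floor between -0.058 and 0.058 m and y of sound_1 in the frame of carrier_floor between -0.03 and 0.03 m and z of sound_1 in the frame of carrier_floor between 0.012 and 0.027 m and x of sound_2 in the frame of carrier_floor between -0.058 and 0.058 m and y of sound_2 in the frame of carrier_floor between -0.03 and 0.03 m and z of sound_2 in the frame of carrier_floor between 0.012 and 0.027 m and x of uneven_1 in the frame of reject_floor between -0.058 and 0.058 m and y of uneven_1 in the frame of reject_floor between -0.03 and 0.03 m and z of uneven_1 in the frame of reject_floor between 0.012 and 0.027 m and x of uneven_2 in the frame of reject_floor between -0.058 and 0.058 m and y of uneven_2 in the frame of reject_floor between -0.03 and 0.03 m and z of uneven_2 in the frame of reject_floor between 0.012 and 0.027 m); the robot touches nothing.
It fails at once if a yoke on the stand is touched by the fingers while the rests are down (lever past 0.5 rad) (value of joint arrest_lever above 0.5 rad and ((horizontal distance between yoke_a_mid and knife_edge below 0.03 m and z of yoke_a_mid in the frame of knife_edge above -0.02 m and contact force between the fingers and yoke_a above 0.5 N) or (horizontal distance between yoke_b_mid and knife_edge below 0.03 m and z of yoke_b_mid in the frame of knife_edge above -0.02 m and contact force between the fingers and yoke_b above 0.5 N) or (horizontal distance between yoke_c_mid and knife_edge below 0.03 m and z of yoke_c_mid in the frame of knife_edge above -0.02 m and contact force between the fingers and yoke_c above 0.5 N) or (horizontal distance between yoke_d_mid and knife_edge below 0.03 m and z of yoke_d_mid in the frame of knife_edge above -0.02 m and contact force between the fingers and yoke_d above 0.5 N))).
It fails at once if the tip box, the tube rack or the beaker is pushed more than 30 mm (distance of any of tip_box, tube_rack, beaker from where it was at the start of the episode above 0.03 m).
Of yoke_c, yoke_d only 1 to 2 are there at a start; the rules pass over those that are not, and their reading is None.
At some moment in a run one of yoke_a, yoke_b, yoke_c, yoke_d may be knocked a few centimetres aside while the robot is not near it.
Once in a run the grip may slacken for a moment while it holds something.
It also fails if it takes over 210 s, if anything falls off the work surface, if the arm or the gripper's body presses on something with over 40 N, if the wrist force passes 120 N, or if a joint passes its speed limit or range.

## Working session

There is one attempt and no reset: what is moved stays moved. The work goes in short steps, Python scripts to look and compute and a shell command to move; the robot and the scene stay as the last step left them, time stands still between calls to the robot, and variables do not carry over. Pictures are saved under pics/ and viewed, and the job is handed in when it is done.

```bash
ls; mkdir -p pics
python3 - <<'E'
from station import monitor, grab_frame, arm
import cv2,numpy as np
s=monitor.get_state();print(s); print(arm.tip_extent)
for n in("scene","top","wrist"):
    f=grab_frame(n);cv2.imwrite(f"pics/{n}0.png",f["pixels"][:,:,::-1])
    print(n,f["K"],f.get("view",f.get("hand_eye")))
E
```

```text
pics
{'t': 0.0, 'q': array([ 1.59510109e+00,  3.59379659e-01,  1.10619022e-02, -3.80942580e-04,
       -1.22408694e+00, -2.88107059e-01]), 'qd': array([ 0.00126705, -0.00045891, -0.00084303,  0.00192325,  0.00067298,
        0.00027602]), 'joint_efforts': array([ 3.65491906e-04, -5.82710230e+01,  2.93077809e+01,  6.99805051e+00,
        7.07758343e-03, -1.36320973e-04]), 'eef_pos': array([0.17589943, 0.65121322, 0.2506231 ]), 'ee_rot': array([-3.14147896e+00, -1.64383833e-03, -1.83472845e+00]), 'force': array([ 0.11596971,  0.12993775, -0.36592909]), 'moment': array([ 0.02890417,  0.00111182, -0.06981844]), 'width': 0.08756528769517523}
0.025
scene [[436.47070487   0.         254.01659777]
 [  0.         436.47070487 190.56007831]
 [  0.           0.           1.        ]] [[ 0.37513197  0.9267839   0.01864433 -0.28648718]
 [ 0.65169154 -0.2493732  -0.71631777 -0.25466546]
 [-0.65922238  0.28086404 -0.69752508  1.53077392]
 [ 0.          0.          0.          1.        ]]
top [[486.2114082    0.         249.02336877]
 [  0.         486.2114082  187.56062127]
 [  0.           0.           1.        ]] [[ 0.01098373 -0.99991321  0.00727502  0.11433321]
 [-0.98244896 -0.01214615 -0.18613576  0.50056609]
 [ 0.18620797 -0.00510288 -0.9824971   1.46930152]
 [ 0.          0.          0.          1.        ]]
wrist [[301.98201342   0.         255.09461838]
 [  0.         301.98201342 191.85094331]
 [  0.           0.           1.        ]] [[ 9.99999932e-01 -2.75448662e-04 -2.44978561e-04 -7.24752763e-04]
 [ 3.35294483e-04  9.55814083e-01  2.93971642e-01 -7.97949394e-02]
 [ 1.53179863e-04 -2.93971704e-01  9.55814110e-01 -1.33720309e-01]
 [ 0.00000000e+00  0.00000000e+00  0.00000000e+00  1.00000000e+00]]
```

View pics/top0.png

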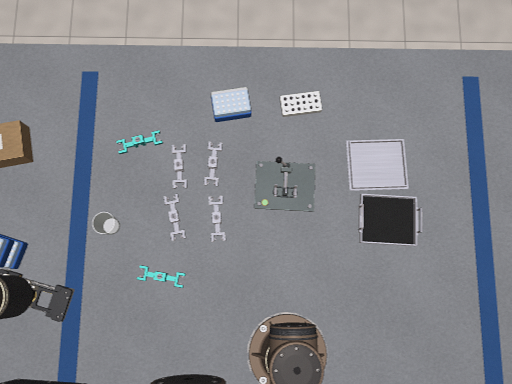

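View pics/scene0.png

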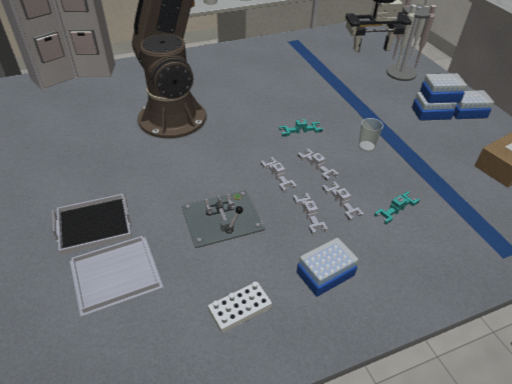

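The top view shows four bare yokes at about (179,166), (213,163), (174,217) and (217,218). There are two turquoise look-alikes at (139,142) and (161,276), which I'll leave alone. The stand is at (285,186), the reject tray at (377,164) and the carrier, with its wire handles, at (389,220). I'll measure these next.

```bash
cat > h.py <<'E'
import numpy as np,cv2
from scipy.spatial.transform import Rotation as R
from station import monitor, grab_frame
def ray(f,u,v,s=None):
    K=f["K"];d=np.linalg.solve(K,[u,v,1.])
    if "view" in f: V=f["view"];T=np.linalg.inv(V)
    else:
        T0=np.eye(4);T0[:3,:3]=R.from_euler('xyz',s["ee_rot"]).as_matrix();T0[:3,3]=s["eef_pos"];T=T0@f["hand_eye"]
    return T[:3,3],T[:3,:3]@d
def onplane(f,u,v,z,s=None):
    o,d=ray(f,u,v,s);return o+d*(z-o[2])/d[2]
def proj(f,P,s=None):
    if "view" in f:V=f["view"]
    else:
        T0=np.eye(4);T0[:3,:3]=R.from_euler('xyz',s["ee_rot"]).as_matrix();T0[:3,3]=s["eef_pos"];V=np.linalg.inv(T0@f["hand_eye"])
    p=f["K"]@(V@np.append(P,1))[:3];return p[:2]/p[2]
def shot(n,name=None,scale=1,crop=None):
    s=monitor.get_state();f=grab_frame(n)
    if name:
        im=f["pixels"][:,:,::-1]
        if crop: x0,y0,x1,y1=crop;im=im[y0:y1,x0:x1]
        cv2.imwrite(f"pics/{name}.png",cv2.resize(im,None,fx=scale,fy=scale,interpolation=cv2.INTER_CUBIC))
    return s,f
E
python3 - <<'E'
from h import *
s,f=shot("top","t1a",4,(110,130,240,250)); shot("top","t1b",4,(240,130,430,250))
for n,u,v,z in[("y1",179,166,.038),("y2",213,163,.038),("y3",174,217,.038),("y4",217,218,.038),("knife",285,183,.064),("knob",279,159,.09),("rej",377,164,.004),("car",389,220,.004),("beak",105,223,0)]:
    print(n,onplane(f,u,v,z).round(3))
E
```

```text
y1 [0.567 0.342 0.038]
y2 [0.579 0.235 0.038]
y3 [0.405 0.351 0.038]
y4 [0.404 0.218 0.038]
knife [0.512 0.009 0.064]
knob [0.581 0.03  0.09 ]
rej [ 0.59  -0.294  0.004]
car [ 0.408 -0.325  0.004]
beak [0.388 0.574 0.   ]
```

View pics/t1a.png

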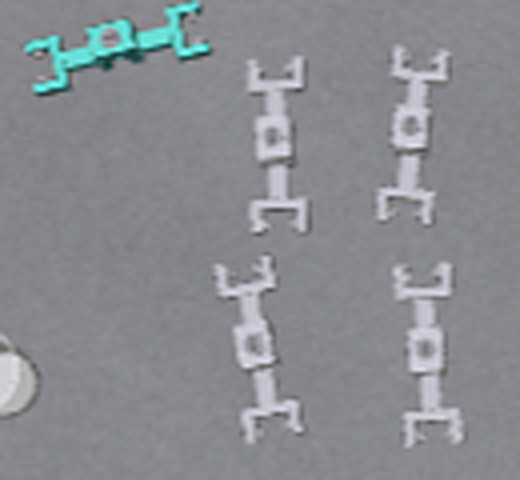

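View pics/t1b.png

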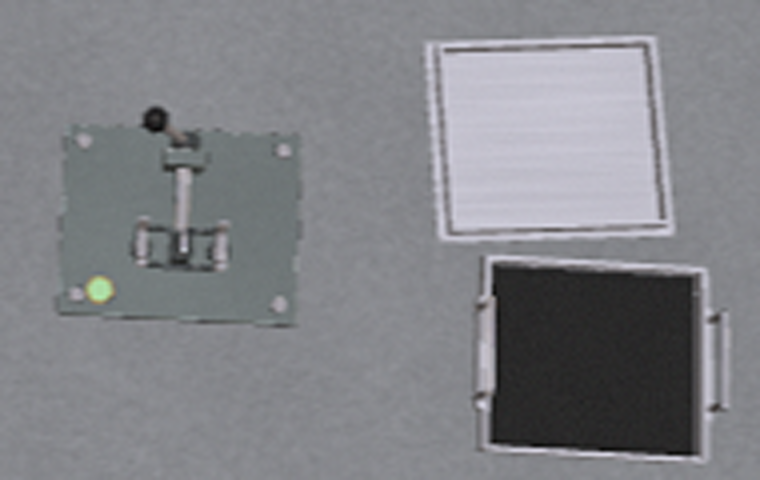

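The four bare yokes are the parts to test. Their colour sets them apart from the turquoise ones, and the crop confirms it. The trays measure out with the long side about along world y. I'll move over the stand next for a close wrist view.

```bash
python3 -m jog '[[[0.0255,-0.048,0.003,0,0,-0.0934,0.5],[0.0255,-0.048,0.003,0,0,-0.0934,0],[0.0255,-0.048,0.003,0,0,-0.0934,0],[0.0255,-0.048,0.003,0,0,-0.0934,0],[0.0255,-0.048,0.003,0,0,-0.0934,0],[0.0255,-0.048,0.003,0,0,-0.0934,0],[0.0255,-0.048,0.003,0,0,-0.0934,0],[0.0255,-0.048,0.003,0,0,-0.0934,0],[0.0255,-0.048,0.003,0,0,-0.0934,0],[0.0255,-0.048,0.003,0,0,-0.0934,0],[0.0255,-0.048,0.003,0,0,-0.0934,0],[0.0255,-0.048,0.003,0,0,-0.0934,0],[0.0255,-0.048,0.003,0,0,-0.0934,0],[0.0255,-0.048,0.003,0,0,-0.0934,0],[0,0,0,0,0,0,0],[0,0,0,0,0,0,0],[0,0,0,0,0,0,0]]]' 20
python3 - <<'E'
from h import *
s,f=shot("wrist","w1",1.5); print(s['eef_pos'],s['ee_rot'])
E
```

```text
t: 2.38
eef_pos: [0.5327, -0.0196, 0.2937]
ee_rot: [3.141, 0.0, -3.141]
force: [-0.3, 0.9, -0.1]
width: 0.0007
[ 0.53266119 -0.01955407  0.29366813] [ 3.14139360e+00  1.49597400e-04 -3.14061662e+00]
```

View pics/w1.png

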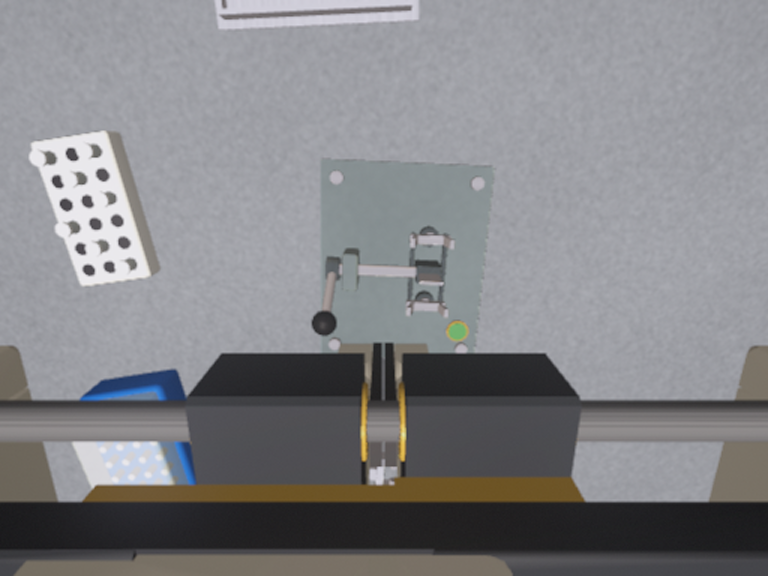

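The wrist picture (1.5x) shows the knob at (324,322), the knife block at (430,271), plate corners at (321,159) and (492,166), and the rests at about (431,240) and (427,307).

Run:
```python
from h import *
s,f=shot("wrist","w2",4,(205,95,335,240))
for n,u,v,z in[("knob",324,322,.09),("knife",430,271,.064),("c1",321,159,.012),("c2",492,166,.012),("s1",336,178,.014),("s2",478,184,.014),("s3",334,345,.014),("s4",461,350,.014),("rA",431,240,.033),("rB",427,307,.033),("bb",351,270,.042)]:
    print(n,onplane(f,u/1.5,v/1.5,z,s).round(4))
```

```text
knob [0.5798 0.034  0.09  ]
knife [ 0.4937 -0.0012  0.064 ]
c1 [ 0.5875 -0.0894  0.012 ]
c2 [ 0.4362 -0.0836  0.012 ]
s1 [ 0.5745 -0.0732  0.014 ]
s2 [ 0.448  -0.0682  0.014 ]
s3 [0.5813 0.0883 0.014 ]
s4 [0.4548 0.0936 0.014 ]
rA [ 0.4904 -0.0212  0.033 ]
rB [0.492  0.0415 0.033 ]
bb [0.5608 0.0038 0.042 ]
```

View pics/w2.png

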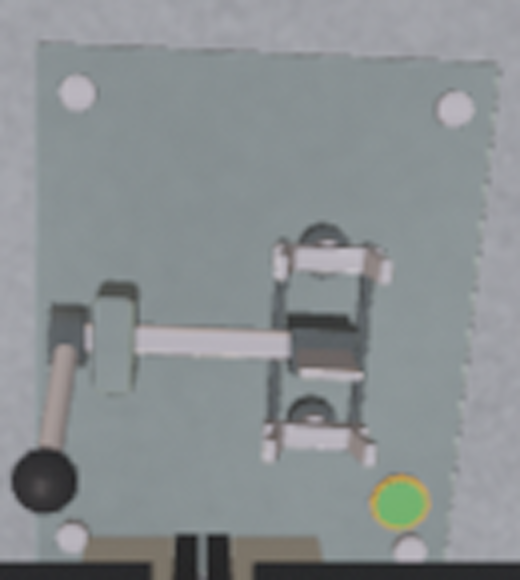

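```bash
python3 - <<'E'
from h import *
s,f=shot("wrist")
print(onplane(f,288,188.75,.064,s))
E
python3 -m jog '[[[0.023,0.05,0,0,0,0,0],[0.023,0.055,-0.01,0,0,0,0],[0,0,-0.045,0,0,0,0],[0,0,-0.045,0,0,0,0],[0,0,-0.045,0,0,0,0],[0,0,-0.045,0,0,0,0],[0,0,0,0,0,0,0],[0,0,0,0,0,0,0]]]'
python3 - <<'E'
from h import *
shot("scene","s2",4,(160,160,290,280));
E
```

```text
[0.49174161 0.00928463 0.064     ]
t: 3.52
eef_pos: [0.58, 0.0853, 0.1053]
ee_rot: [3.141, 0.002, -3.141]
force: [-0.6, 0.6, 0.9]
width: 0.0005
```

View pics/s2.png

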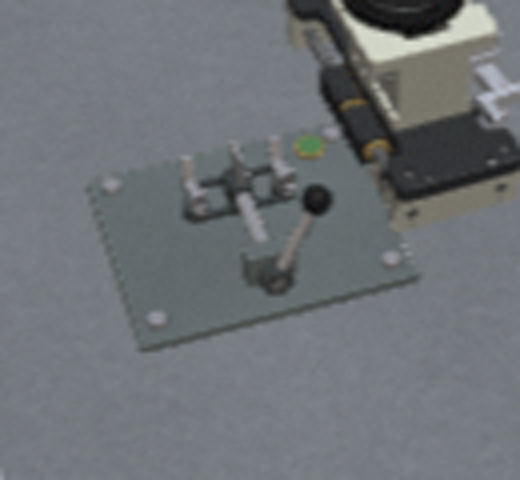

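The gripper stands beside the knob, ready to push towards −y.

```bash
python3 -m jog '[[[0,-0.015,-0.003,0,0,0,0],[0,-0.015,-0.003,0,0,0,0],[0,-0.012,0,0,0,0,0],[0,-0.012,0,0,0,0,0],[0,-0.012,0,0,0,0,0],[0,-0.012,0,0,0,0,0],[0,-0.01,0,0,0,0,0],[0,-0.008,0,0,0,0,0],[0,0,0,0,0,0,0]]]'
```

```text
t: 4.7
eef_pos: [0.5785, -0.0122, 0.0972]
ee_rot: [-3.141, -0.001, 3.14]
force: [-0.4, 1.6, 0.9]
width: 0.0003
```

```bash
python3 -m jog '[[[0,-0.003,0,0,0,0,0],[0,-0.003,0,0,0,0,0],[0,0,0,0,0,0,0]]]'
python3 -m jog '[[[0,-0.003,0,0,0,0,0],[0,0,0,0,0,0,0]]]'
```

```text
t: 5.08
eef_pos: [0.5789, -0.0144, 0.0971]
ee_rot: [3.138, 0.001, 3.141]
force: [-2.6, 19.0, -0.3]
width: 0.0011
t: 5.32
eef_pos: [0.5791, -0.0153, 0.097]
ee_rot: [3.135, 0.001, 3.141]
force: [-6.3, 30.7, 1.1]
width: 0.0011
```

The lever is at its stop: force rose to 19–30 N with the finger at y −0.0144. I'll back off and go over the yoke nearest the stand.

```bash
python3 -m jog '[[[0,0.03,0,0,0,0,0],[0,0.006,0.05,0,0,0,0],[-0.0175,0.0205,0.0105,0,0,0.157,0],[-0.0175,0.0205,0.0105,0,0,0.157,0],[-0.0175,0.0205,0.0105,0,0,0.157,0],[-0.0175,0.0205,0.0105,0,0,0.157,0],[-0.0175,0.0205,0.0105,0,0,0.157,0],[-0.0175,0.0205,0.0105,0,0,0.157,0.6],[-0.0175,0.0205,0.0105,0,0,0.157,0.6],[-0.0175,0.0205,0.0105,0,0,0.157,0.6],[-0.0175,0.0205,0.0105,0,0,0.157,0.6],[-0.0175,0.0205,0.0105,0,0,0.157,0.6],[0,0,0,0,0,0,0.6],[0,0,0,0,0,0,0.6],[0,0,0,0,0,0,0.6]]]'
python3 - <<'E'
from h import *
s,f=shot("wrist","w3",1.5); print(s['eef_pos'],s['ee_rot'],s['width'])
s,f=shot("scene","s3",4,(160,160,290,280));
E
```

```text
t: 7.2
eef_pos: [0.4042, 0.2199, 0.2521]
ee_rot: [3.141, -0.001, -1.574]
force: [-0.0, 0.3, -0.2]
width: 0.0527
[0.40416293 0.21986129 0.25208007] [ 3.14097162e+00 -1.07529948e-03 -1.57394897e+00] 0.05266131011486
```

View pics/w3.png

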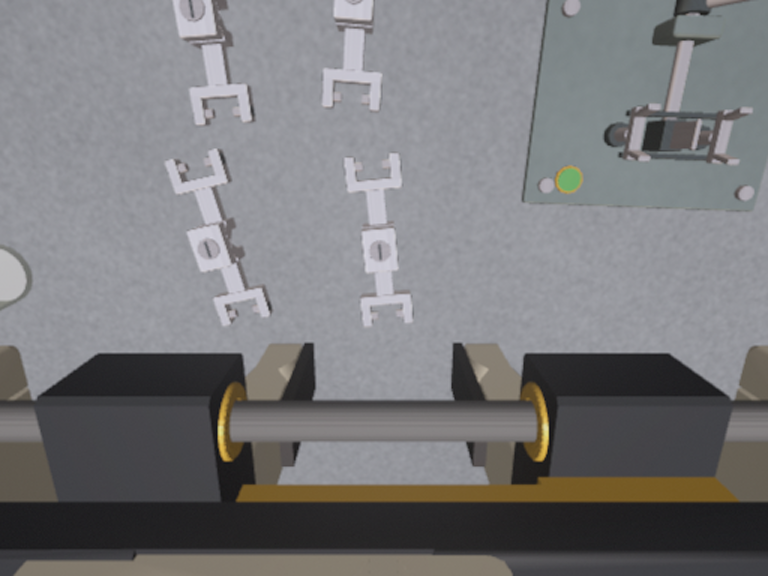

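View pics/s3.png

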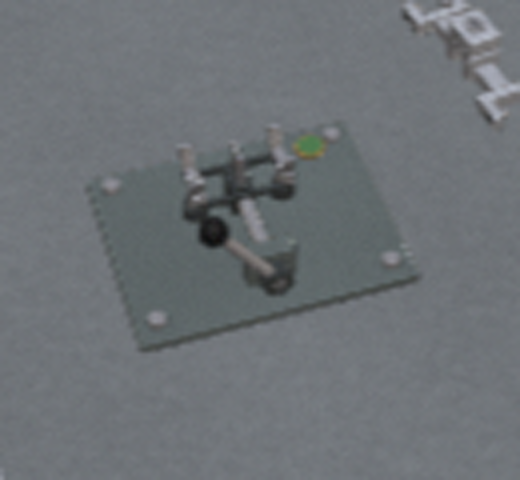

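The scene crop shows the lever leaning to −y and the rests up. The wrist view (1.5x) has the first yoke's hub screw at (380,250), with its fork bars centred at (374.5,186) and (386,302).

```bash
cat >> h.py <<'E'
def yoke(f,s,hub,a,b,k=1.5):
    h=onplane(f,hub[0]/k,hub[1]/k,.038,s);A=onplane(f,a[0]/k,a[1]/k,.014,s);B=onplane(f,b[0]/k,b[1]/k,.014,s)
    d=A-B;ang=np.degrees(np.arctan2(d[1],d[0]))
    print("hub",h.round(4),"mid",((A+B)/2).round(4),"span",np.linalg.norm(d).round(4),"ang",ang.round(2),"tcp",s['eef_pos'].round(4),"yaw",s['ee_rot'][2].round(4))
def blobs(f,s,thr=150):
    im=f["pixels"].astype(int);m=((im.min(2)>thr)&(im.max(2)-im.min(2)<30)).astype(np.uint8)
    m[225:]=0
    n,l,st,c=cv2.connectedComponentsWithStats(m)
    for i in range(1,n):
        if 400<st[i,4]<4000:
            ys,xs=np.nonzero(l==i);r=cv2.minAreaRect(np.c_[xs,ys].astype(np.float32))
            box=cv2.boxPoints(r);P=np.array([onplane(f,*p,.016,s)[:2] for p in box])
            e=[P[1]-P[0],P[2]-P[1]];L=max(e,key=np.linalg.norm)
            print("blob",st[i,4],"px",np.round(c[i],1),"ctr",P.mean(0).round(4),"size",[np.linalg.norm(x).round(4) for x in e],"ang",np.degrees(np.arctan2(L[1],L[0])).round(2))
E
python3 - <<'E'
from h import *
s,f=shot("wrist"); yoke(f,s,(380,250),(374.5,186),(386,302)); blobs(f,s,165)
E
```

```text
hub [0.4081 0.2227 0.038 ] mid [0.4061 0.2224 0.014 ] span 0.0989 ang 5.3 tcp [0.4042 0.22   0.2522] yaw -1.5737
blob 450 px [129.3  13.5] ctr [0.5751 0.3562] size [np.float64(0.029), np.float64(0.0235)] ang -86.36
blob 929 px [235.2  47.1] ctr [0.5406 0.2428] size [np.float64(0.0539), np.float64(0.0429)] ang -7.23
blob 903 px [145.1  57.3] ctr [0.5299 0.3445] size [np.float64(0.0426), np.float64(0.0554)] ang -176.37
blob 1971 px [143.  158.6] ctr [0.4095 0.3571] size [np.float64(0.0442), np.float64(0.1457)] ang -167.5
blob 821 px [249.5 124.2] ctr [0.4518 0.2272] size [np.float64(0.0438), np.float64(0.0554)] ang -174.17
blob 1209 px [254.9 183. ] ctr [0.379  0.2201] size [np.float64(0.0423), np.float64(0.0845)] ang -174.62
blob 458 px [  6.9 184.2] ctr [0.3835 0.5336] size [np.float64(0.0212), np.float64(0.0446)] ang 166.75
```

The hub is at (0.408, 0.2227), the axis is +5.4°, and the length comes out at 143 mm against 144 nominal. Going down to grasp.

```bash
python3 -m jog '[[[0.004,0.003,-0.044,0,0,0.097,0.6],[0,0,-0.044,0,0,0,0.6],[0,0,-0.044,0,0,0,0.6],[0,0,-0.044,0,0,0,0.6],[0,0,-0.03,0,0,0,0.6],[0,0,-0.012,0,0,0,0.6],[0,0,0,0,0,0,0.6],[0,0,0,0,0,0,0.2],[0,0,0,0,0,0,0.2],[0,0,0,0,0,0,0.2],[0,0,0,0,0,0,0.2]]]' 40
```

```text
t: 8.72
eef_pos: [0.4082, 0.2237, 0.0352]
ee_rot: [-3.141, 0.0, -1.475]
force: [-2.2, -1.3, 7.6]
width: 0.0256
```

```bash
python3 -m jog '[[[0,0,0.02,0,0,0,0],[0,0,0.06,0,0,0,0],[0,0,0.06,0,0,0,0],[0.0076,-0.01945,0,0,0,-0.155,0],[0.0076,-0.01945,0,0,0,-0.155,0],[0.0076,-0.01945,0,0,0,-0.155,0],[0.0076,-0.01945,0,0,0,-0.155,0],[0.0076,-0.01945,0,0,0,-0.155,0],[0.0076,-0.01945,0,0,0,-0.155,0],[0.0076,-0.01945,0,0,0,-0.155,0],[0.0076,-0.01945,0,0,0,-0.155,0],[0.0076,-0.01945,0,0,0,-0.155,0],[0.0076,-0.01945,0,0,0,-0.155,0],[0.0076,-0.01945,0,0,0,-0.155,0],[0,0,-0.02,0,0,0,0],[0,0,0,0,0,0,0],[0,0,0,0,0,0,0]]]'
python3 - <<'E'
from h import *
s,f=shot("wrist","w4",1.5); print(s['eef_pos'],s['ee_rot'],s['width'])
s,f=shot("scene","s4",4,(160,140,290,260));
E
```

```text
t: 10.85
eef_pos: [0.4917, 0.0098, 0.1549]
ee_rot: [-3.141, 0.0, 3.104]
force: [-0.1, 0.1, -1.9]
width: 0.0256
[0.49166376 0.00979677 0.15494228] [-3.14143560e+00  9.42623644e-06  3.10354751e+00] 0.025585521859807857
```

View pics/w4.png

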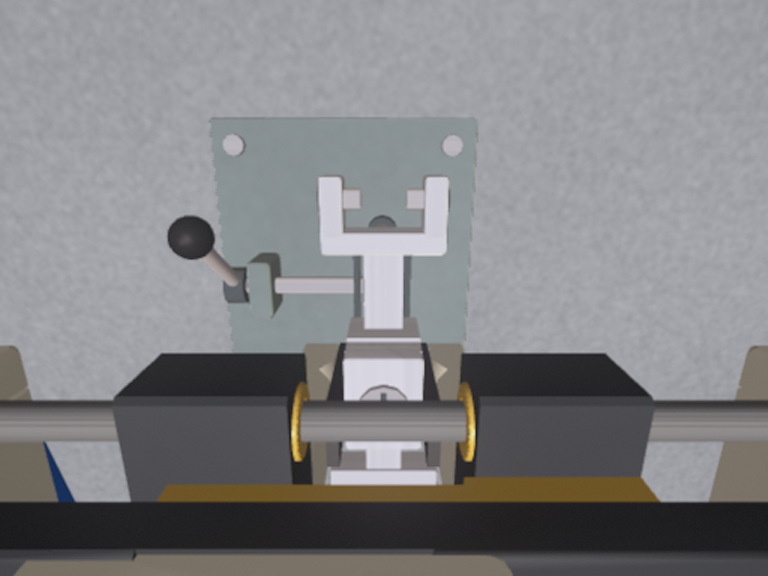

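View pics/s4.png

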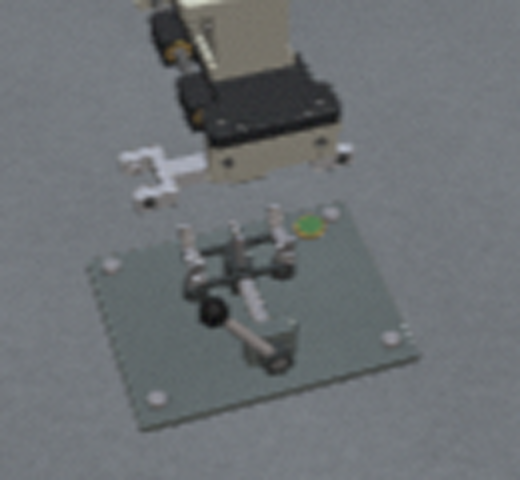

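Run:
```python
from h import *
s,f=shot("wrist")
g=lambda u,v,z:onplane(f,u/1.5,v/1.5,z,s).round(4)
zt=s['eef_pos'][2]-.0352+.014
print(g(320,178,zt),g(447,178,zt),g(233,145,.014),g(453,145,.014),g(383.5,395,zt+.024))
```

```text
[ 0.5104 -0.0603  0.134 ] [ 0.4681 -0.0587  0.134 ] [ 0.5758 -0.0741  0.014 ] [ 0.4485 -0.0693  0.014 ] [0.4918 0.0079 0.158 ]
```

The offsets are within tolerance: the blade has ±6.5 mm of play in the slot and the beam ±4 mm between the ears. Lowering.

```bash
python3 -m jog '[[[0,0,-0.03,0,0,0,0],[0,0,-0.02,0,0,0,0],[0,0,-0.01,0,0,0,0],[0,0,-0.008,0,0,0,0],[0,0,-0.003,0,0,0,0],[0,0,0,0,0,0,0]]]'
python3 - <<'E'
from h import *
shot("scene","s5",4,(160,140,290,260));
E
```

```text
t: 11.75
eef_pos: [0.4918, 0.0098, 0.0838]
ee_rot: [3.141, 0.0, 3.103]
force: [-0.4, -0.7, -1.7]
width: 0.0255
```

View pics/s5.png

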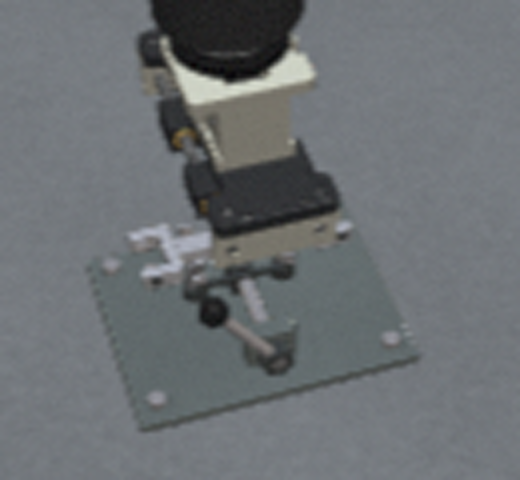

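```bash
python3 -m jog '[[[0,0,-0.002,0,0,0,0],[0,0,0,0,0,0,0]]]'
python3 -m jog '[[[0,0,-0.001,0,0,0,0],[0,0,0,0,0,0,0]]]'
```

```text
t: 12.05
eef_pos: [0.4916, 0.0097, 0.0816]
ee_rot: [3.142, 0.0, 3.103]
force: [-0.5, -0.4, -2.2]
width: 0.0263
t: 12.3
eef_pos: [0.4918, 0.0097, 0.0812]
ee_rot: [3.142, 0.0, 3.103]
force: [-2.4, 0.3, 5.1]
width: 0.0259
```

Contact at the expected height. Release and rise.

```bash
python3 -m jog '[[[0,0,0,0,0,0,0.5],[0,0,0,0,0,0,0.5],[0,0,0,0,0,0,0.5],[0,0,0,0,0,0,0.5],[0,0,0.02,0,0,0,0.5],[0,0,0.04,0,0,0,0.5],[0,0.03,0.04,0,0,0,0.5],[0,0.03,0.02,0,0,0,0.5],[0,0,0,0,0,0,0.5]]]'
python3 - <<'E'
from h import *
s,f=shot("wrist","w6",1.5);print(s['eef_pos'],s['ee_rot'])
shot("scene","s6",4,(160,160,290,280));
E
```

```text
t: 13.42
eef_pos: [0.4927, 0.0714, 0.2024]
ee_rot: [3.14, 0.003, 3.105]
force: [-0.5, -0.1, 0.0]
width: 0.0437
[0.49265865 0.07144706 0.20241895] [3.13968102 0.00347885 3.1051137 ]
```

View pics/w6.png

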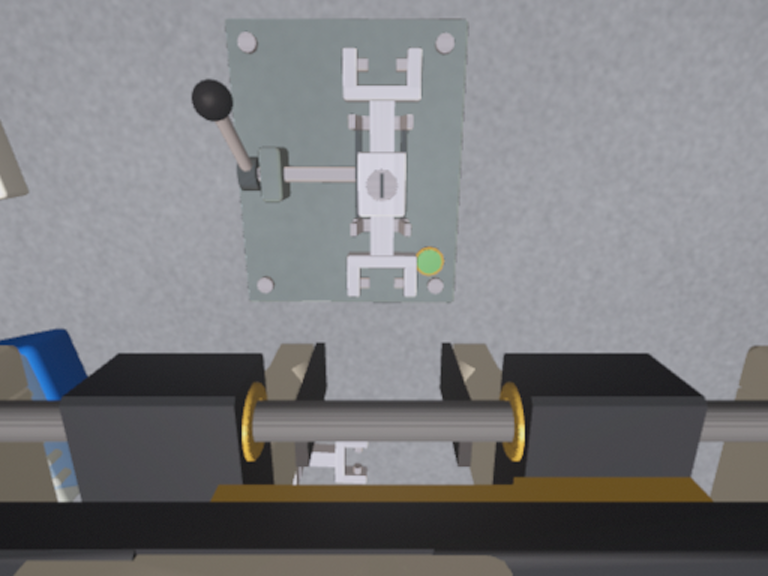

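View pics/s6.png

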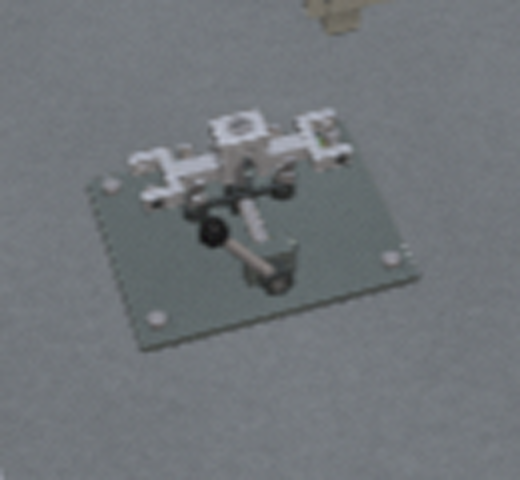

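The yoke lies square between the ears on the raised rests. The next push is on the lever from the other side, to lower the rests.

```bash
python3 - <<'E'
from h import *
s,f=shot("wrist");print(onplane(f,382/1.5,185/1.5,.084,s),onplane(f,212/1.5,100/1.5,.086,s))
E
python3 -m jog '[[[0.0216,-0.0375,0,0,0,0,0],[0.0216,-0.0375,0,0,0,0,0],[0.0216,-0.0375,0,0,0,0,0],[0.0216,-0.0375,0,0,0,0,0],[0,0,-0.035,0,0,0,0],[0,0,-0.035,0,0,0,0],[0,0,-0.035,0,0,0,0],[0,0,0,0,0,0,0],[0,0,0,0,0,0,0]]]'
```

```text
[0.48940461 0.00952332 0.084     ] [ 0.57401524 -0.03611202  0.086     ]
t: 14.7
eef_pos: [0.5784, -0.0808, 0.0962]
ee_rot: [-3.141, 0.0, 3.103]
force: [-1.1, 0.5, 0.1]
width: 0.0004
```

```bash
python3 -m jog '[[[0,0.014,0,0,0,0,0],[0,0.014,0,0,0,0,0],[0,0.012,0,0,0,0,0],[0,0.012,0,0,0,0,0],[0,0.012,0,0,0,0,0],[0,0.012,0,0,0,0,0],[0,0.012,0,0,0,0,0],[0,0.01,0,0,0,0,0],[0,0.008,0,0,0,0,0],[0,0,0,0,0,0,0]]]'
python3 -m jog '[[[0,0.003,0,0,0,0,0],[0,0,0,0,0,0,0]]]'
```

```text
t: 15.95
eef_pos: [0.5767, 0.0227, 0.0953]
ee_rot: [-3.136, -0.004, 3.103]
force: [2.0, -21.3, 4.1]
width: 0.0002
t: 16.2
eef_pos: [0.5765, 0.0234, 0.0953]
ee_rot: [-3.134, -0.005, 3.103]
force: [4.0, -32.4, 1.4]
width: 0.0005
```

```bash
python3 -m jog '[[[0,-0.03,0,0,0,0,0],[0,-0.02,0,0,0,0,0],[0,0,0.05,0,0,0,0],[0,0,0.05,0,0,0,0],[0,0,0,0,0,0,0],[0,0,0,0,0,0,0],[0,0,0,0,0,0,0],[0,0,0,0,0,0,0]]]'
python3 - <<'E'
from h import *
shot("scene","s7",5,(170,160,280,270));
E
```

```text
t: 17.2
eef_pos: [0.5776, -0.0213, 0.1945]
ee_rot: [-3.141, -0.002, 3.103]
force: [-0.3, -0.5, 0.4]
width: 0.0005
```

View pics/s7.png

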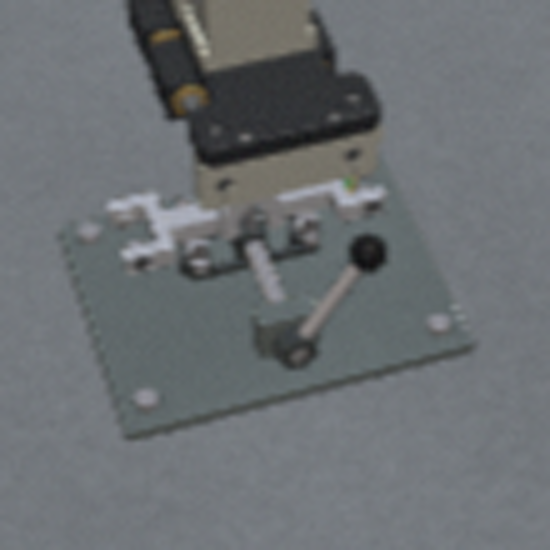

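It looks near level, but the view is partly hidden. I'll move clear and measure the fork heights.

```bash
python3 -m jog '[[[0,0.035,0.02,0,0,0,0],[0,0.035,0.02,0,0,0,0],[0,0.035,0,0,0,0,0],[0,0,0,0,0,0,0],[0,0,0,0,0,0,0]]]'
python3 - <<'E'
from h import *
shot("scene","s8",6,(175,170,275,260)); s,f=shot("wrist","w8",1.5);print(s['eef_pos'])
E
```

```text
t: 17.88
eef_pos: [0.5778, 0.0836, 0.235]
ee_rot: [-3.141, -0.001, 3.104]
force: [0.5, -0.0, 0.2]
width: 0.0003
[0.57781195 0.08318437 0.23508446]
```

View pics/s8.png

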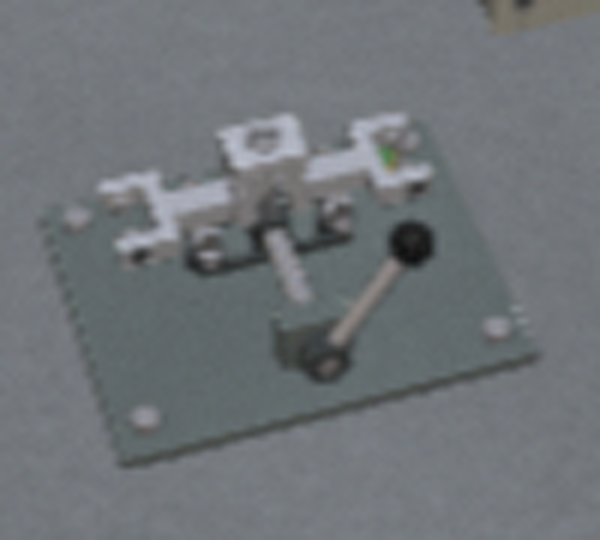

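View pics/w8.png

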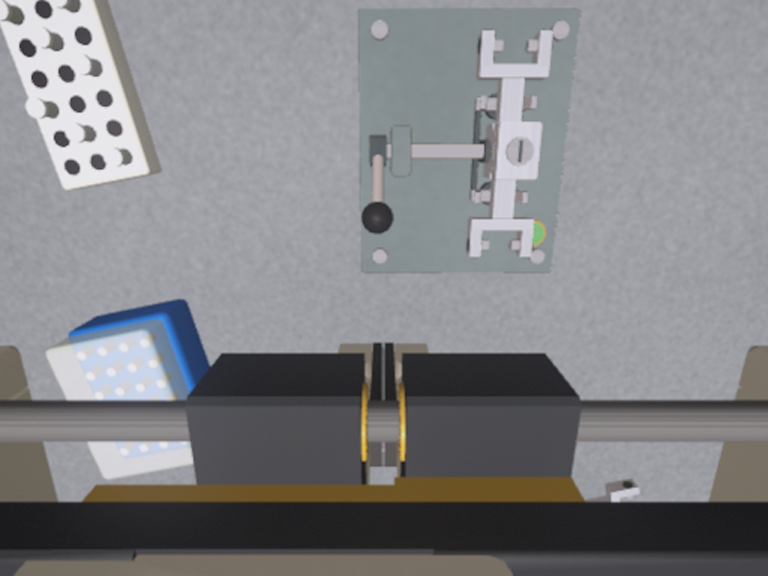

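```bash
cat >> h.py <<'E'
def tilts(k=6,off=(175,170),rest=False):
    f=grab_frame("scene");kn=np.array([.491,.0105,.064]);ax=np.array([.04,.999,0]);ay=np.array([-.999,.04,0]);z=np.array([0,0,1.])
    for t in(-.25,-.1,0,.1,.25):
        o=[]
        for sx,sy in((-1,1),(-1,-1),(1,1),(1,-1)):
            lx,ly,lz=sx*.072,sy*.022,-.009
            P=kn+ax*(lx*np.cos(t)-lz*np.sin(t))+ay*ly+z*(lx*np.sin(t)+lz*np.cos(t))
            o.append(((proj(f,P)-off)*k).round(0))
        print(t,"rearL",o[0],"frontL",o[1],"rearR",o[2],"frontR",o[3])
E
python3 -c "
from h import *
tilts()"
```

```text
-0.25 rearL [ 97. 150.] frontL [122. 219.] rearR [397. 137.] frontR [428. 201.]
-0.1 rearL [ 98. 168.] frontL [122. 236.] rearR [404. 119.] frontR [435. 184.]
0 rearL [100. 179.] frontL [125. 247.] rearR [406. 107.] frontR [438. 172.]
0.1 rearL [104. 190.] frontL [129. 258.] rearR [407.  96.] frontR [439. 160.]
0.25 rearL [113. 204.] frontL [138. 272.] rearR [406.  79.] frontR [438. 143.]
```

Compared with the predicted fork-tip pixels, the observed tips (117,243), (100,185), (433,175) and (407,117) match tilt 0. Yoke 1 is level, so it goes in the carrier. Raise the rests.

```bash
python3 -m jog '[[[0,0.002,-0.046,0,0,0,0],[0,0,-0.046,0,0,0,0],[0,0,-0.046,0,0,0,0],[0,-0.012,0,0,0,0,0],[0,-0.012,0,0,0,0,0],[0,-0.012,0,0,0,0,0],[0,-0.012,0,0,0,0,0],[0,-0.012,0,0,0,0,0],[0,-0.012,0,0,0,0,0],[0,-0.012,0,0,0,0,0],[0,-0.012,0,0,0,0,0],[0,-0.004,0,0,0,0,0],[0,-0.003,0,0,0,0,0],[0,0,0,0,0,0,0],[0,0,0,0,0,0,0]]]'
```

```text
t: 19.9
eef_pos: [0.578, -0.0143, 0.0972]
ee_rot: [3.137, 0.001, 3.103]
force: [-2.4, 21.8, 0.7]
width: 0.0003
```

```bash
python3 -m jog '[[[0,0.03,0,0,0,0,0],[0,0,0.05,0,0,0,0],[-0.02,0,0.05,0,0,0,0.5],[-0.0335,0,0,0,0,0,0.5],[-0.0335,0,0,0,0,0,0.5],[0,0,0,0,0,0,0.5],[0,0,0,0,0,0,0.5]]]'
python3 - <<'E'
from h import *
s,f=shot("wrist","w9",1.5);print(s['eef_pos'],s['ee_rot'])
shot("scene","s9",4,(160,160,290,280));
E
```

```text
t: 20.78
eef_pos: [0.4911, 0.0122, 0.1977]
ee_rot: [-3.141, -0.0, 3.103]
force: [-0.2, 0.2, 0.2]
width: 0.0418
[0.49113716 0.01215741 0.19769287] [-3.14105489e+00 -1.19252655e-05  3.10298283e+00]
```

View pics/w9.png

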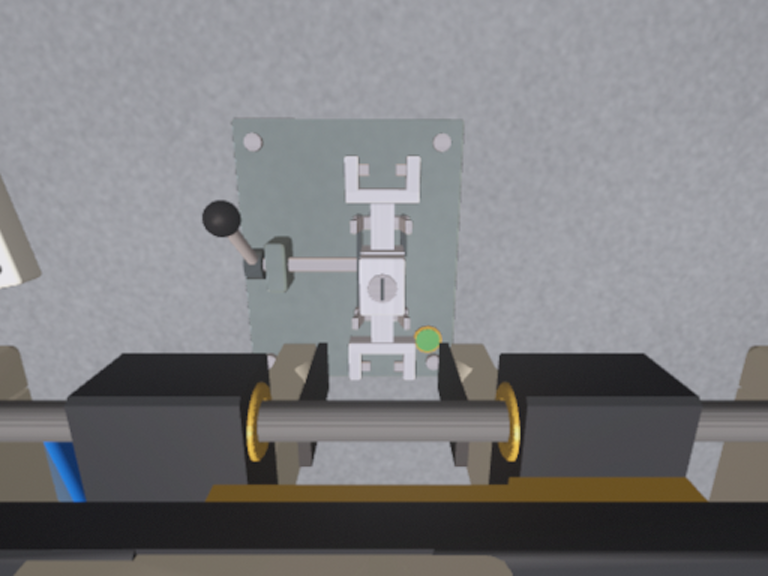

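Run:
```python
from h import *
s,f=shot("wrist");print(onplane(f,382/1.5,289/1.5,.084,s))
f=grab_frame("top")
for n,c,z in(("car",[(485,258),(707,268),(703,460),(483,448)],.018),("rej",[(440,48),(650,42),(668,230),(447,235)],.018)):
    P=np.array([onplane(f,240+u/4,130+v/4,z) for u,v in c]);print(n,P[:,:2].round(3).tolist(),P.mean(0).round(4))
    for a,b in((0,1),(3,2),(0,3),(1,2)):
        d=P[b]-P[a];print(np.linalg.norm(d).round(3),np.degrees(np.arctan2(d[1],d[0])).round(1))
```

```text
[0.49195525 0.01000082 0.084     ]
car [[0.487, -0.236], [0.481, -0.413], [0.329, -0.401], [0.336, -0.23]] [ 0.4081 -0.3202  0.018 ]
0.176 -91.9
0.172 -92.5
0.15 177.6
0.152 175.8
rej [[0.659, -0.205], [0.666, -0.376], [0.511, -0.383], [0.505, -0.207]] [ 0.5852 -0.2929  0.018 ]
0.171 -87.6
0.176 -88.0
0.154 -179.5
0.155 -177.4
```

```bash
python3 -m jog '[[[0,-0.002,-0.04,0,0,0,0.5],[0,0,-0.04,0,0,0,0.5],[0,0,-0.026,0,0,0,0.5],[0,0,-0.01,0,0,0,0.5],[0,0,0,0,0,0,0.5],[0,0,0,0,0,0,0],[0,0,0,0,0,0,0],[0,0,0,0,0,0,0],[0,0,0.01,0,0,0,0],[0,0,0.03,0,0,0,0],[0,0,0.04,0,0,0,0],[0,0,0.03,0,0,0,0]]]' 40
```

```text
t: 22.48
eef_pos: [0.491, 0.0107, 0.1937]
ee_rot: [3.141, 0.001, 3.103]
force: [0.9, -0.2, -2.4]
width: 0.0259
```

```bash
python3 -m jog '[[[-0.0075,-0.047,0.005,0,0,0,0],[-0.0075,-0.047,0.005,0,0,0,0],[-0.0075,-0.047,0.005,0,0,0,0],[-0.0075,-0.047,0,0,0,0,0],[-0.0075,-0.047,0,0,0,0,0],[-0.0075,-0.047,0,0,0,0,0],[-0.007,-0.047,0,0,0,0,0],[0,0,0,0,0,0,0],[0,0,0,0,0,0,0]]]'
python3 - <<'E'
from h import *
s,f=shot("wrist","w10",1.5);print(s['eef_pos'],s['ee_rot'],s['width'])
E
```

```text
t: 23.6
eef_pos: [0.4385, -0.3183, 0.2066]
ee_rot: [3.141, -0.0, 3.102]
force: [0.3, 0.6, -2.1]
width: 0.0259
[ 0.43850072 -0.31829685  0.20661651] [ 3.14115087e+00 -3.84710982e-04  3.10179235e+00] 0.0258604925515033
```

View pics/w10.png

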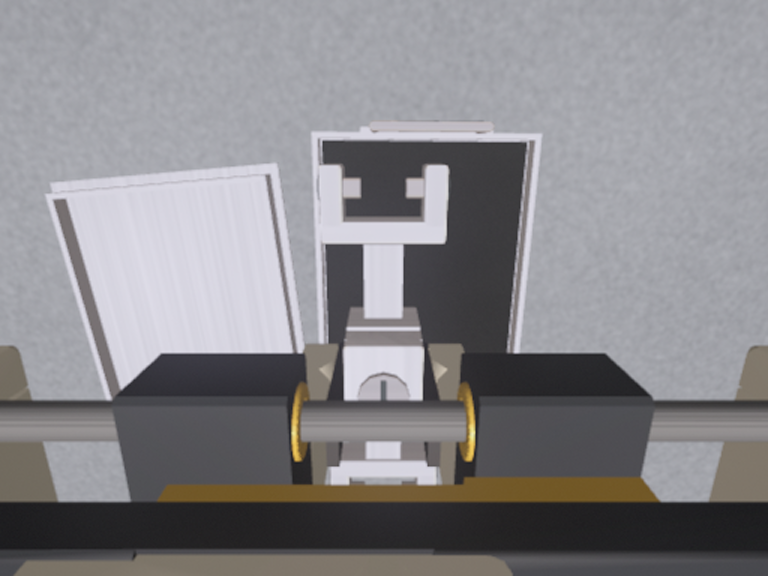

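The wrist view has the carrier's far rim from (314,134) to (540,134), and the reject tray's far rim from (55,195) to (272,170).

Run:
```python
from h import *
s,f=shot("wrist")
for u,v in((314,134),(540,134),(317,270),(521,270),(55,195),(272,172),(303,350),(110,390)): print(u,v,onplane(f,u/1.5,v/1.5,.018,s).round(4))
```

```text
314 134 [ 0.4817 -0.4079  0.018 ]
540 134 [ 0.3295 -0.4019  0.018 ]
317 270 [ 0.4875 -0.3132  0.018 ]
521 270 [ 0.3375 -0.3074  0.018 ]
55 195 [ 0.6664 -0.3746  0.018 ]
272 172 [ 0.5128 -0.3842  0.018 ]
303 350 [ 0.5036 -0.2495  0.018 ]
110 390 [ 0.661  -0.2207  0.018 ]
```

```bash
python3 -m jog '[[[0.001,0,-0.05,0,0,0,0],[0,0,-0.05,0,0,0,0],[0,0,-0.04,0,0,0,0],[0,0,-0.018,0,0,0,0],[0,0,-0.007,0,0,0,0],[0,0,0,0,0,0,0],[0,0,-0.002,0,0,0,0],[0,0,0,0,0,0,0]]]'
```

```text
t: 24.7
eef_pos: [0.441, -0.3184, 0.0406]
ee_rot: [-3.141, 0.002, 3.103]
force: [1.2, 3.0, 4.0]
width: 0.0254
```

```bash
python3 -m jog '[[[0,0,0,0,0,0,0.4],[0,0,0,0,0,0,0.4],[0,0,0,0,0,0,0.4],[0,0,0.01,0,0,0,0.4],[0,0,0.03,0,0,0,0.4],[0,0,0.06,0,0,0,0.4],[0,0.03,0.06,0,0,0,0.4],[0,0.05,0,0,0,0,0.6],[0,0,0,0,0,0,0.6]]]'
python3 - <<'E'
from h import *
s,f=shot("wrist","w11",1.5);print(s['eef_pos'],s['ee_rot'],s['width'])
shot("top","t11",4,(110,130,240,250))
E
```

```text
t: 25.82
eef_pos: [0.4402, -0.2383, 0.1973]
ee_rot: [3.141, 0.003, 3.106]
force: [-0.0, -0.3, -0.3]
width: 0.0492
[ 0.44015271 -0.23832616  0.19732193] [3.14139246e+00 3.09278011e-03 3.10571555e+00] 0.04916913064077593
```

View pics/w11.png

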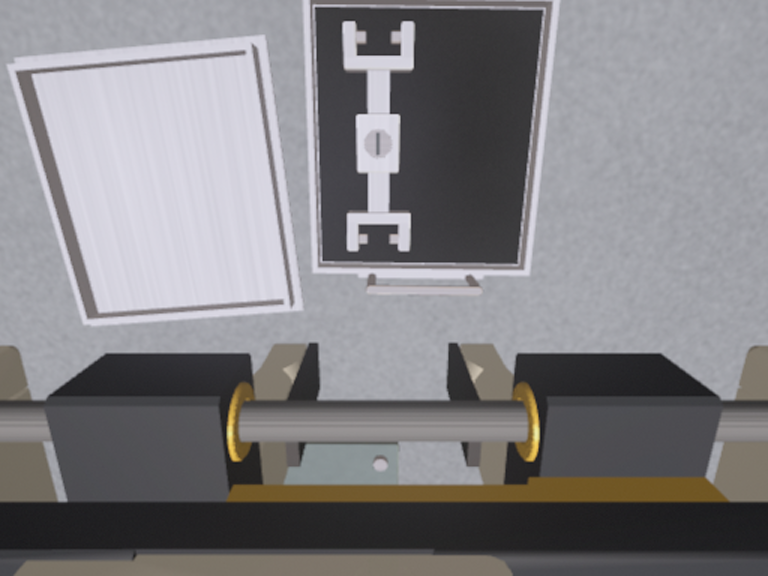

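View pics/t11.png

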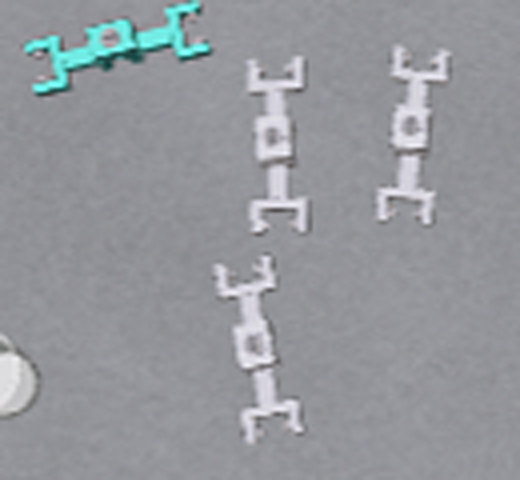

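Yoke 1 lies flat in the carrier, hub at (378,143). The others are unmoved. On to the second yoke.

```bash
python3 - <<'E'
from h import *
s,f=shot("wrist")
P=np.array([onplane(f,u/1.5,v/1.5,.018,s) for u,v in((12,68),(264,38),(302,307),(85,323))]);print(P[:,:2].round(4).tolist(),P.mean(0))
for a,b in((0,1),(3,2),(0,3),(1,2)):
    d=P[b]-P[a];print(np.linalg.norm(d).round(3),np.degrees(np.arctan2(d[1],d[0])).round(1))
print(onplane(f,378/1.5,143/1.5,.042,s))
E
python3 -m jog '[[[0.013,0.0473,0.0055,0,0,0.152,0.6],[0.013,0.0473,0.0055,0,0,0.152,0.6],[0.013,0.0473,0.0055,0,0,0.152,0.6],[0.013,0.0473,0.0055,0,0,0.152,0.6],[0.013,0.0473,0.0055,0,0,0.152,0.6],[0.013,0.0473,0.0055,0,0,0.152,0.6],[0.013,0.0473,0.0055,0,0,0.152,0.6],[0.013,0.0473,0.0055,0,0,0.152,0.6],[0.013,0.0473,0.0055,0,0,0.152,0.6],[0.013,0.0473,0.0055,0,0,0.152,0.6],[0,0,0,0,0,0,0.6],[0,0,0,0,0,0,0.6],[0,0,0,0,0,0,0.6]]]'
python3 - <<'E'
from h import *
s,f=shot("wrist","w12",1.5); print(s['eef_pos'],s['ee_rot'],s['width']);blobs(f,s,150)
E
```

```text
[[0.6683, -0.376], [0.5083, -0.3869], [0.5007, -0.2107], [0.662, -0.2042]] [ 0.58483845 -0.29444004  0.018     ]
0.16 -176.1
0.161 -177.7
0.172 92.1
0.176 92.5
[ 0.44035157 -0.32235838  0.042     ]
t: 27.6
eef_pos: [0.5701, 0.2313, 0.2501]
ee_rot: [3.141, -0.001, -1.662]
force: [-0.2, -1.5, -0.1]
width: 0.0524
[0.57007175 0.23126715 0.25014534] [ 3.14100757e+00 -6.54672030e-04 -1.66221985e+00] 0.052354451488131955
blob 497 px [408.9  18.1] ctr [0.717  0.0521] size [np.float64(0.0437), np.float64(0.0271)] ang -90.41
blob 520 px [68.2 52.7] ctr [0.7172 0.4273] size [np.float64(0.044), np.float64(0.0262)] ang -89.9
```

View pics/w12.png

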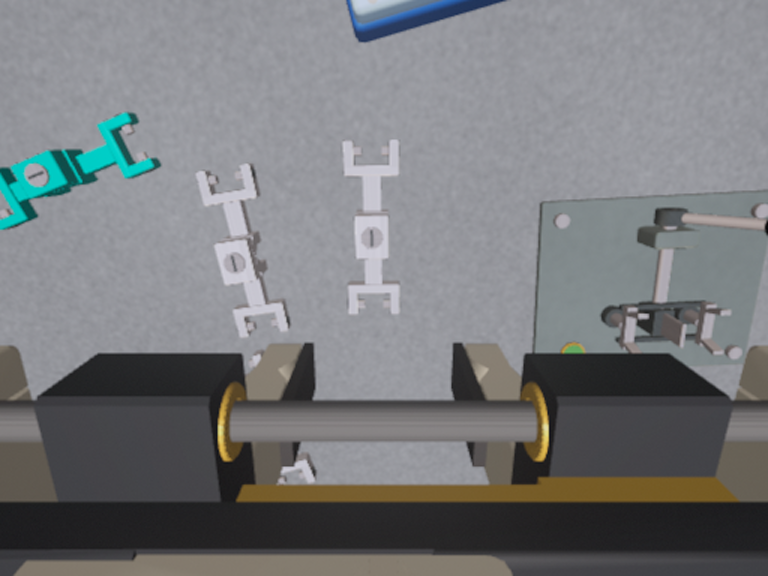

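Yoke 2 has its hub screw at (372,238) and its fork bars at (371,172) and (374,291). It is bare aluminium; the turquoise one on the left is not meant.

Run:
```python
from h import *
s,f=shot("wrist"); yoke(f,s,(372,238),(371.5,172),(374,291))
P=[onplane(f,u/1.5,v/1.5,.014,s) for u,v in((344,142),(399,141),(349,313),(400,313))];print(np.round(P,4)[:,:2].tolist(),np.mean(P,0))
```

```text
hub [0.5845 0.239  0.038 ] mid [0.5834 0.2389 0.014 ] span 0.0989 ang -4.43 tcp [0.5701 0.2313 0.2504] yaw -1.6621
[[0.6572, 0.2542], [0.654, 0.2115], [0.5161, 0.2664], [0.5121, 0.2222]] [0.58484336 0.23856883 0.014     ]
```

```bash
python3 -m jog '[[[0.0145,0.0075,-0.044,0,0,0.012,0.6],[0,0,-0.044,0,0,0,0.6],[0,0,-0.044,0,0,0,0.6],[0,0,-0.044,0,0,0,0.6],[0,0,-0.028,0,0,0,0.6],[0,0,-0.0115,0,0,0,0.6],[0,0,0,0,0,0,0.6],[0,0,0,0,0,0,0],[0,0,0,0,0,0,0],[0,0,0,0,0,0,0],[0,0,0,0,0,0,0],[0,0,0,0,0,0,0]]]' 40
```

```text
t: 29.2
eef_pos: [0.5848, 0.2402, 0.0357]
ee_rot: [-3.141, 0.0, -1.648]
force: [-0.9, -1.4, 5.7]
width: 0.0258
```

```bash
python3 -m jog '[[[0,0,0.02,0,0,0,0],[0,0,0.06,0,0,0,0],[0,0,0.06,0,0,0,0],[-0.0093,-0.023,0,0,0,-0.1532,0],[-0.0093,-0.023,0,0,0,-0.1532,0],[-0.0093,-0.023,0,0,0,-0.1532,0],[-0.0093,-0.023,0,0,0,-0.1532,0],[-0.0093,-0.023,0,0,0,-0.1532,0],[-0.0093,-0.023,0,0,0,-0.1532,0],[-0.0093,-0.023,0,0,0,-0.1532,0],[-0.0093,-0.023,0,0,0,-0.1532,0],[-0.0093,-0.023,0,0,0,-0.1532,0],[-0.0093,-0.023,0,0,0,-0.1532,0],[0,0,-0.02,0,0,0,0],[0,0,0,0,0,0,0],[0,0,0,0,0,0,0]]]'
python3 - <<'E'
from h import *
s,f=shot("wrist","w13",1.5); print(s['eef_pos'],s['ee_rot'],s['width'])
E
```

```text
t: 31.2
eef_pos: [0.4918, 0.0103, 0.1553]
ee_rot: [-3.142, 0.0, 3.104]
force: [0.3, -0.6, -2.2]
width: 0.0258
[0.49176216 0.01032746 0.15531396] [-3.14150755e+00  1.15666211e-04  3.10354428e+00] 0.02575088554547399
```

View pics/w13.png

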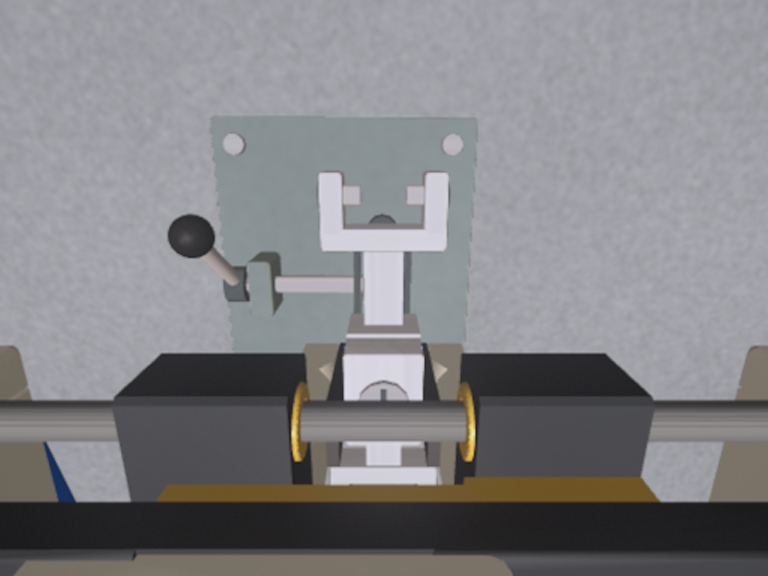

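Same alignment as before, shifted about 2 mm towards −y, which is within tolerance. Lower to contact.

```bash
python3 -m jog '[[[0,0.001,-0.03,0,0,0,0],[0,0,-0.02,0,0,0,0],[0,0,-0.012,0,0,0,0],[0,0,-0.008,0,0,0,0],[0,0,-0.003,0,0,0,0],[0,0,-0.001,0,0,0,0],[0,0,0,0,0,0,0]]]'
```

```text
t: 32.12
eef_pos: [0.4918, 0.0113, 0.0817]
ee_rot: [3.141, 0.001, 3.103]
force: [-2.6, 0.1, 3.2]
width: 0.0263
```

```bash
python3 -m jog '[[[0,0,0,0,0,0,0.5],[0,0,0,0,0,0,0.5],[0,0,0,0,0,0,0.5],[0,0,0,0,0,0,0.5],[0,0,0.02,0,0,0,0.5],[0,0,0.04,0,0,0,0.5],[0,0,0.05,0,0,0,0.5],[0.03,-0.031,0.01,0,0,0,0],[0.03,-0.031,0,0,0,0,0],[0.0275,-0.031,0,0,0,0,0],[0,0,0,0,0,0,0]]]'
python3 - <<'E'
from h import *
s,f=shot("scene","s14",4,(160,160,290,280)); print(monitor.get_state()['eef_pos'])
E
```

```text
t: 33.5
eef_pos: [0.5801, -0.0837, 0.2001]
ee_rot: [-3.141, -0.001, 3.1]
force: [0.3, -0.4, 0.4]
width: 0.0097
[ 0.57915641 -0.08283672  0.20010205]
```

View pics/s14.png

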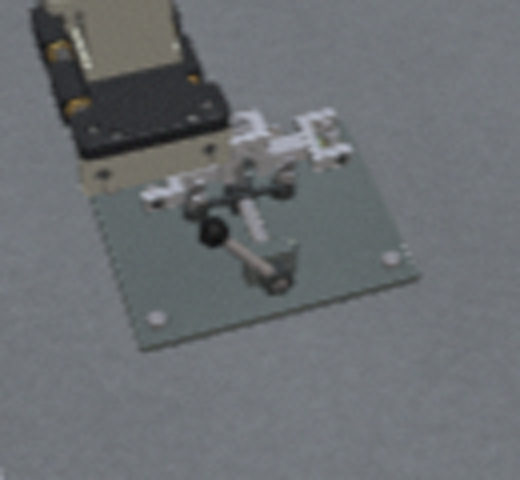

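```bash
python3 -m jog '[[[0,0,-0.05,0,0,0,0],[0,0,-0.052,0,0,0,0],[0,0,0,0,0,0,0],[0,0.014,0,0,0,0,0],[0,0.014,0,0,0,0,0],[0,0.012,0,0,0,0,0],[0,0.012,0,0,0,0,0],[0,0.012,0,0,0,0,0],[0,0.012,0,0,0,0,0],[0,0.012,0,0,0,0,0],[0,0.01,0,0,0,0,0],[0,0.008,0,0,0,0,0],[0,0.001,0,0,0,0,0],[0,0,0,0,0,0,0]]]'
```

```text
t: 35.3
eef_pos: [0.5785, 0.0238, 0.0988]
ee_rot: [-3.139, -0.002, 3.103]
force: [0.4, -11.4, 0.4]
width: 0.0003
```

```bash
python3 -m jog '[[[0,-0.03,0,0,0,0,0],[0,-0.02,0,0,0,0,0],[0,0,0.05,0,0,0,0],[0,0,0.05,0,0,0,0],[0,0.035,0.03,0,0,0,0],[0,0.035,0,0,0,0,0],[0,0.036,0,0,0,0,0],[0,0,0,0,0,0,0],[0,0,0,0,0,0,0]]]'
python3 - <<'E'
from h import *
shot("scene","s15",6,(175,170,275,260)); s,f=shot("wrist","w15",1.5);print(s['eef_pos']);tilts()
E
```

```text
t: 36.42
eef_pos: [0.5789, 0.0812, 0.2288]
ee_rot: [3.141, -0.0, 3.103]
force: [-0.4, -0.6, -0.2]
width: 0.0003
[0.57894704 0.08079838 0.22883646]
-0.25 rearL [ 97. 150.] frontL [122. 219.] rearR [397. 137.] frontR [428. 201.]
-0.1 rearL [ 98. 168.] frontL [122. 236.] rearR [404. 119.] frontR [435. 184.]
0 rearL [100. 179.] frontL [125. 247.] rearR [406. 107.] frontR [438. 172.]
0.1 rearL [104. 190.] frontL [129. 258.] rearR [407.  96.] frontR [439. 160.]
0.25 rearL [113. 204.] frontL [138. 272.] rearR [406.  79.] frontR [438. 143.]
```

View pics/s15.png

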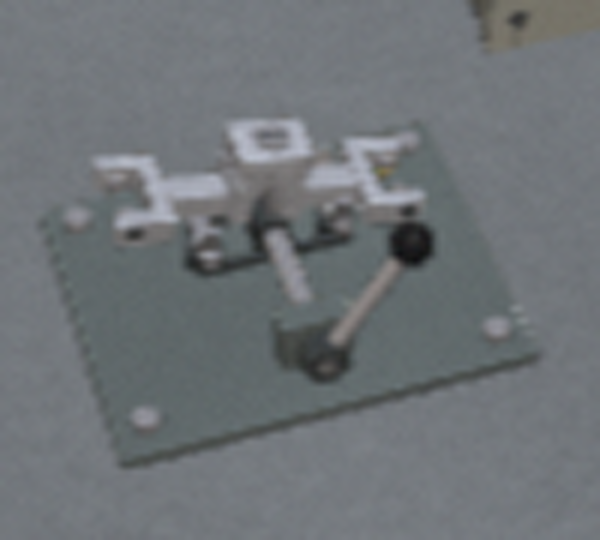

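The tips are at (93,162), (115,220), (400,140) and (425,200), so tilt is about −0.2: the +y end is heavy, and this one goes to the reject tray. Raise the rests.

```bash
python3 -m jog '[[[0,0.004,-0.044,0,0,0,0],[0,0,-0.044,0,0,0,0],[0,0,-0.043,0,0,0,0],[0,-0.012,0,0,0,0,0],[0,-0.012,0,0,0,0,0],[0,-0.012,0,0,0,0,0],[0,-0.012,0,0,0,0,0],[0,-0.012,0,0,0,0,0],[0,-0.012,0,0,0,0,0],[0,-0.012,0,0,0,0,0],[0,-0.012,0,0,0,0,0],[0,-0.004,0,0,0,0,0],[0,-0.003,0,0,0,0,0],[0,0,0,0,0,0,0],[0,0,0,0,0,0,0]]]'
python3 -m jog '[[[0,0.028,0,0,0,0,0],[0,0,0.05,0,0,0,0],[-0.02,0,0.05,0,0,0,0.5],[-0.0335,0,0,0,0,0,0.5],[-0.0335,0,0,0,0,0,0.5],[0,0,0,0,0,0,0.5],[0,0,0,0,0,0,0.5]]]'
python3 - <<'E'
from h import *
s,f=shot("wrist","w16",1.5);print(s['eef_pos'],s['ee_rot'])
E
```

```text
t: 38.45
eef_pos: [0.5792, -0.0149, 0.0977]
ee_rot: [3.137, 0.001, 3.103]
force: [-3.5, 21.8, 0.8]
width: 0.0004
t: 39.33
eef_pos: [0.4923, 0.0096, 0.1982]
ee_rot: [-3.141, 0.0, 3.103]
force: [0.5, 0.6, -0.4]
width: 0.0417
[0.49227108 0.00960928 0.19818846] [-3.14112152e+00  3.02551077e-04  3.10302428e+00]
```

View pics/w16.png

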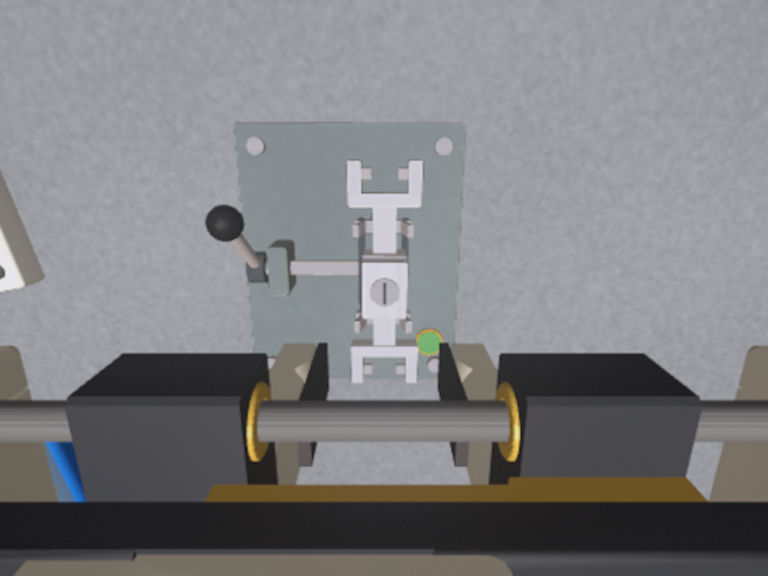

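```bash
python3 -m jog '[[[0,0,-0.04,0,0,0,0.5],[0,0,-0.04,0,0,0,0.5],[0,0,-0.026,0,0,0,0.5],[0,0,-0.011,0,0,0,0.5],[0,0,0,0,0,0,0.5],[0,0,0,0,0,0,0],[0,0,0,0,0,0,0],[0,0,0,0,0,0,0],[0,0,0.01,0,0,0,0],[0,0,0.03,0,0,0,0],[0,0,0.05,0,0,0,0],[0,0,0.03,0,0,0,0]]]' 40
python3 -m jog '[[[0.0177,-0.0433,0,0,0,0.0114,0],[0.0177,-0.0433,0,0,0,0.0114,0],[0.0177,-0.0433,0,0,0,0.0114,0],[0.0177,-0.0433,0,0,0,0.0114,0],[0.0177,-0.0433,0,0,0,0.0114,0],[0.0177,-0.0433,0,0,0,0.0114,0],[0.0177,-0.0433,0,0,0,0.0114,0],[0,0,0,0,0,0,0],[0,0,0,0,0,0,0]]]'
python3 - <<'E'
from h import *
s,f=shot("wrist","w17",1.5);print(s['eef_pos'],s['ee_rot'],s['width'])
E
```

```text
t: 40.88
eef_pos: [0.4924, 0.0102, 0.2039]
ee_rot: [3.141, 0.002, 3.103]
force: [0.4, -0.0, -2.7]
width: 0.0258
t: 42.0
eef_pos: [0.6153, -0.2929, 0.2007]
ee_rot: [3.141, -0.001, -3.101]
force: [0.3, 0.2, -1.8]
width: 0.0258
[ 0.61533284 -0.29293953  0.20074482] [ 3.14102273e+00 -9.47796573e-04 -3.10129345e+00] 0.025812641220457296
```

View pics/w17.png

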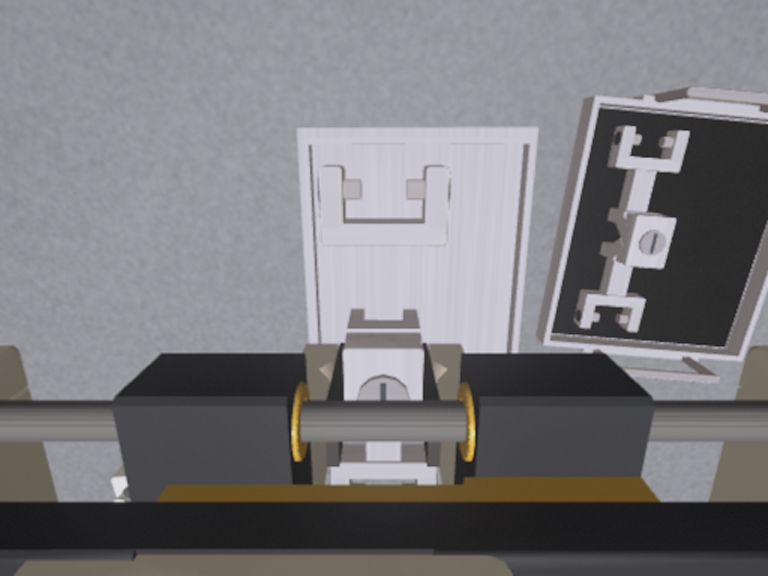

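Run:
```python
from h import *
s,f=shot("wrist")
for u,v in((300,130),(536,130),(308,270),(522,270),(390,142)): print(u,v,onplane(f,u/1.5,v/1.5,.018,s).round(4),onplane(f,u/1.5,v/1.5,.004,s).round(4))
```

```text
300 130 [ 0.6739 -0.3808  0.018 ] [ 0.6763 -0.3812  0.004 ]
536 130 [ 0.5181 -0.3871  0.018 ] [ 0.5136 -0.3878  0.004 ]
308 270 [ 0.6693 -0.2853  0.018 ] [ 0.6716 -0.2814  0.004 ]
522 270 [ 0.5147 -0.2915  0.018 ] [ 0.5101 -0.288   0.004 ]
390 142 [ 0.6141 -0.3757  0.018 ] [ 0.6139 -0.3758  0.004 ]
```

```bash
python3 -m jog '[[[0.005,-0.002,-0.05,0,0,0,0],[0,0,-0.05,0,0,0,0],[0,0,-0.035,0,0,0,0],[0,0,-0.015,0,0,0,0],[0,0,-0.008,0,0,0,0],[0,0,0,0,0,0,0],[0,0,-0.002,0,0,0,0],[0,0,0,0,0,0,0]]]'
```

```text
t: 43.1
eef_pos: [0.6214, -0.2951, 0.0419]
ee_rot: [-3.141, 0.001, -3.1]
force: [-0.1, -0.7, -2.2]
width: 0.0256
```

```bash
python3 -m jog '[[[0,0,-0.0015,0,0,0,0],[0,0,0,0,0,0,0]]]'
python3 -m jog '[[[0,0,-0.001,0,0,0,0],[0,0,0,0,0,0,0]]]'
```

```text
t: 43.35
eef_pos: [0.6213, -0.2951, 0.04]
ee_rot: [-3.141, 0.001, -3.1]
force: [-0.3, 0.1, 1.6]
width: 0.0255
t: 43.6
eef_pos: [0.6213, -0.2951, 0.04]
ee_rot: [-3.141, 0.001, -3.1]
force: [-2.1, 1.3, 9.5]
width: 0.0256
```

```bash
python3 -m jog '[[[0,0,0,0,0,0,0.4],[0,0,0,0,0,0,0.4],[0,0,0,0,0,0,0.4],[0,0,0.01,0,0,0,0.4],[0,0,0.03,0,0,0,0.4],[0,0,0.06,0,0,0,0.4],[0,0.03,0.06,0,0,0,0.4],[0,0.05,0,0,0,0,0.6],[0,0,0,0,0,0,0.6]]]'
python3 - <<'E'
from h import *
s,f=shot("wrist","w18",1.5);print(s['eef_pos'],s['ee_rot'],s['width'])
shot("top","t18",4,(110,130,240,250))
E
```

```text
t: 44.72
eef_pos: [0.6214, -0.2144, 0.1965]
ee_rot: [3.141, 0.003, -3.098]
force: [0.7, 0.3, 0.3]
width: 0.049
[ 0.62139607 -0.21440451  0.19653586] [ 3.14141388e+00  2.93137101e-03 -3.09756577e+00] 0.04898409667445176
```

View pics/w18.png

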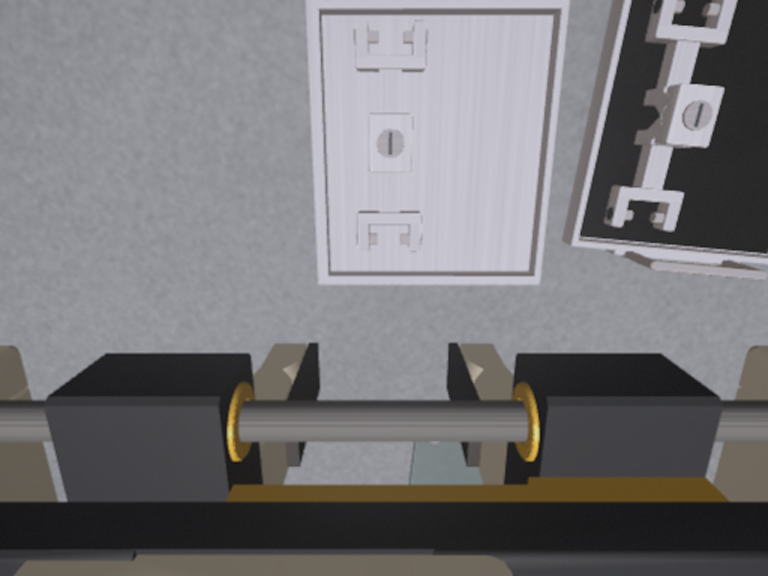

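View pics/t18.png

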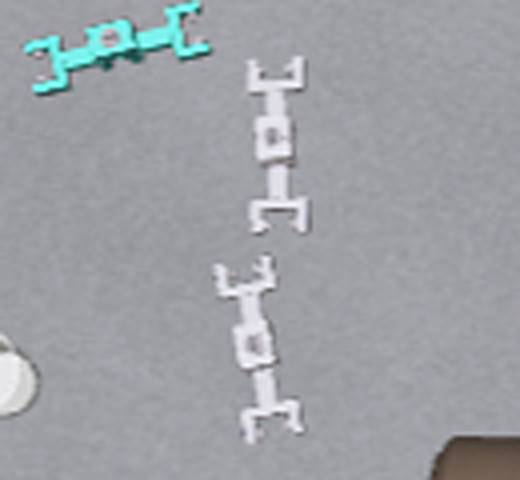

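Yoke 2 lies flat in the reject tray, hub at (390,143), a little left of the middle as planned. Next is the yoke at top-crop (273,137).

```bash
python3 - <<'E'
from h import *
s,f=shot("wrist")
P=np.array([onplane(f,u/1.5,v/1.5,.018,s) for u,v in((318,10),(567,10),(539,275),(324,275))]);print(P.round(4)[:,:2].tolist(),P.mean(0),"hub",onplane(f,390/1.5,143/1.5,.042,s))
E
python3 -m jog '[[[-0.0051,0.0462,0.0045,0,0,0.1307,0.6],[-0.0051,0.0462,0.0045,0,0,0.1307,0.6],[-0.0051,0.0462,0.0045,0,0,0.1307,0.6],[-0.0051,0.0462,0.0045,0,0,0.1307,0.6],[-0.0051,0.0462,0.0045,0,0,0.1307,0.6],[-0.0051,0.0462,0.0045,0,0,0.1307,0.6],[-0.0051,0.0462,0.0045,0,0,0.1307,0.6],[-0.0051,0.0462,0.0045,0,0,0.1307,0.6],[-0.0051,0.0462,0.0045,0,0,0.1307,0.6],[-0.0051,0.0462,0.0045,0,0,0.1307,0.6],[-0.0051,0.0462,0.0045,0,0,0.1307,0.6],[-0.0051,0.0462,0.0045,0,0,0.1307,0.6],[0,0,0,0,0,0,0.6],[0,0,0,0,0,0,0.6],[0,0,0,0,0,0,0.6]]]'
python3 - <<'E'
from h import *
s,f=shot("wrist","w19",1.5); print(s['eef_pos'],s['ee_rot'],s['width'])
E
```

```text
[[0.6672, -0.3737], [0.5169, -0.3801], [0.51, -0.2142], [0.6629, -0.2077]] [ 0.58925484 -0.29391253  0.018     ] hub [ 0.6204955  -0.29881297  0.042     ]
t: 46.75
eef_pos: [0.5601, 0.3361, 0.2481]
ee_rot: [3.141, -0.001, -1.534]
force: [0.7, 0.3, 0.1]
width: 0.0524
[0.56012706 0.33606968 0.24813324] [ 3.14120078e+00 -5.20446021e-04 -1.53401147e+00] 0.052390998708773305
```

View pics/w19.png

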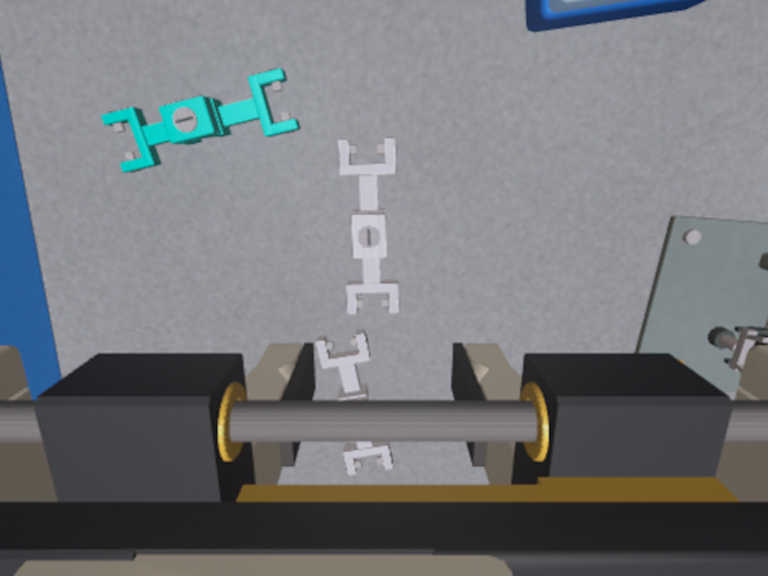

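Yoke 3 (bare aluminium) has its hub screw at (369,237) and prong ends at (340,141), (395,140), (348,313) and (398,312).

Run:
```python
from h import *
s,f=shot("wrist"); yoke(f,s,(369,237),(368,171),(373,291))
P=[onplane(f,u/1.5,v/1.5,.014,s) for u,v in((340,141),(395,140),(348,313),(398,312))];print(np.round(P,4)[:,:2].tolist(),np.mean(P,0))
d=P[0]+P[1]-P[2]-P[3];print(np.degrees(np.arctan2(d[1],d[0])))
```

```text
hub [0.5747 0.3479 0.038 ] mid [0.5732 0.3472 0.014 ] span 0.0991 ang 4.01 tcp [0.5601 0.3361 0.2483] yaw -1.5339
[[0.6443, 0.3729], [0.6466, 0.3304], [0.503, 0.3647], [0.5055, 0.3216]] [0.57486437 0.3474025  0.014     ]
3.4570772961530367
```

```bash
python3 -m jog '[[[0.0147,0.0115,-0.044,0,0,0.026,0.6],[0,0,-0.044,0,0,0,0.6],[0,0,-0.044,0,0,0,0.6],[0,0,-0.044,0,0,0,0.6],[0,0,-0.027,0,0,0,0.6],[0,0,-0.011,0,0,0,0.6],[0,0,0,0,0,0,0.6],[0,0,0,0,0,0,0],[0,0,0,0,0,0,0],[0,0,0,0,0,0,0],[0,0,0,0,0,0,0],[0,0,0,0,0,0,0]]]' 40
```

```text
t: 48.35
eef_pos: [0.5746, 0.3489, 0.0352]
ee_rot: [-3.141, 0.0, -1.506]
force: [-1.5, -1.2, 6.2]
width: 0.0256
```

```bash
python3 -m jog '[[[0,0,0.02,0,0,0,0],[0,0,0.06,0,0,0,0],[0,0,0.06,0,0,0,0],[-0.0075,-0.0307,0,0,0,-0.152,0],[-0.0075,-0.0307,0,0,0,-0.152,0],[-0.0075,-0.0307,0,0,0,-0.152,0],[-0.0075,-0.0307,0,0,0,-0.152,0],[-0.0075,-0.0307,0,0,0,-0.152,0],[-0.0075,-0.0307,0,0,0,-0.152,0],[-0.0075,-0.0307,0,0,0,-0.152,0],[-0.0075,-0.0307,0,0,0,-0.152,0],[-0.0075,-0.0307,0,0,0,-0.152,0],[-0.0075,-0.0307,0,0,0,-0.152,0],[-0.0075,-0.0307,0,0,0,-0.152,0],[0,0,-0.02,0,0,0,0],[0,0,0,0,0,0,0],[0,0,0,0,0,0,0]]]'
python3 - <<'E'
from h import *
s,f=shot("wrist","w20",1.5); print(s['eef_pos'],s['ee_rot'],s['width'])
E
```

```text
t: 50.48
eef_pos: [0.4921, 0.0115, 0.1547]
ee_rot: [-3.142, 0.0, 3.106]
force: [0.3, 1.2, -1.5]
width: 0.0254
[0.492148   0.01145397 0.15470772] [-3.14152440e+00  9.59074022e-05  3.10586320e+00] 0.025432479592713123
```

View pics/w20.png

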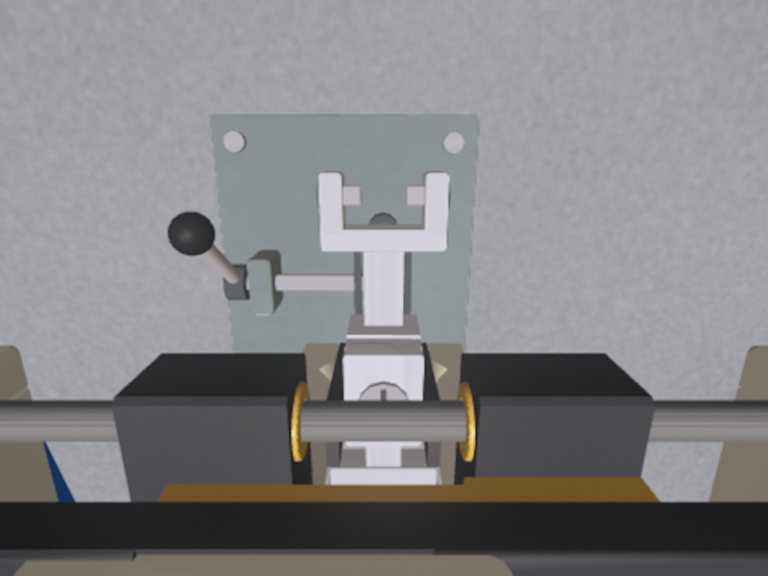

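Aligned as before. Lower, then release and go to the lever.

```bash
python3 -m jog '[[[0,-0.001,-0.03,0,0,0,0],[0,0,-0.02,0,0,0,0],[0,0,-0.012,0,0,0,0],[0,0,-0.008,0,0,0,0],[0,0,-0.003,0,0,0,0],[0,0,-0.0005,0,0,0,0],[0,0,0,0,0,0,0]]]'
```

```text
t: 51.4
eef_pos: [0.4922, 0.0103, 0.0813]
ee_rot: [3.141, 0.001, 3.105]
force: [0.1, 0.4, -2.1]
width: 0.0256
```

```bash
python3 -m jog '[[[0,0,-0.001,0,0,0,0],[0,0,0,0,0,0,0.5],[0,0,0,0,0,0,0.5],[0,0,0,0,0,0,0.5],[0,0,0,0,0,0,0.5],[0,0,0.02,0,0,0,0.5],[0,0,0.04,0,0,0,0.5],[0,0,0.05,0,0,0,0.5],[0.03,-0.031,0.01,0,0,0,0],[0.03,-0.031,0,0,0,0,0],[0.0265,-0.031,0,0,0,0,0],[0,0,0,0,0,0,0]]]'
python3 - <<'E'
from h import *
s,f=shot("scene","s21",4,(160,160,290,280)); print(monitor.get_state()['eef_pos'])
E
```

```text
t: 52.9
eef_pos: [0.5795, -0.0846, 0.199]
ee_rot: [-3.141, -0.001, 3.103]
force: [-1.0, 0.7, -0.9]
width: 0.0097
[ 0.57853787 -0.08380381  0.19902456]
```

View pics/s21.png

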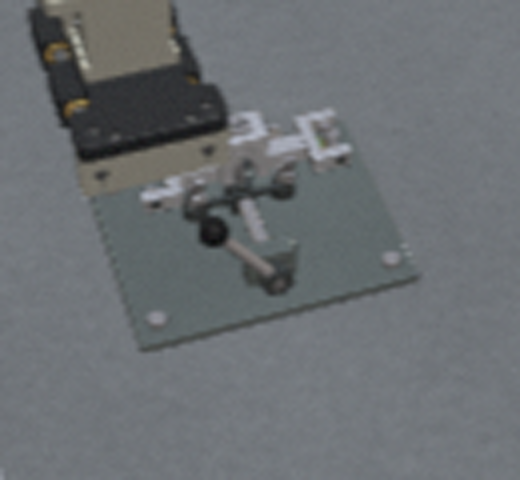

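It's seated on the rests as before. Lowering them.

```bash
python3 -m jog '[[[0,0,-0.05,0,0,0,0],[0,0,-0.051,0,0,0,0],[0,0,0,0,0,0,0],[0,0.014,0,0,0,0,0],[0,0.014,0,0,0,0,0],[0,0.012,0,0,0,0,0],[0,0.012,0,0,0,0,0],[0,0.012,0,0,0,0,0],[0,0.012,0,0,0,0,0],[0,0.012,0,0,0,0,0],[0,0.01,0,0,0,0,0],[0,0.008,0,0,0,0,0],[0,0.003,0,0,0,0,0],[0,0,0,0,0,0,0]]]'
python3 -m jog '[[[0,-0.03,0,0,0,0,0],[0,-0.02,0,0,0,0,0],[0,0,0.05,0,0,0,0],[0,0,0.05,0,0,0,0],[0,0.035,0.03,0,0,0,0],[0,0.035,0,0,0,0,0],[0,0.036,0,0,0,0,0],[0,0,0,0,0,0,0],[0,0,0,0,0,0,0]]]'
python3 - <<'E'
from h import *
shot("scene","s22",6,(175,170,275,260)); print(monitor.get_state()['eef_pos'])
E
```

```text
t: 54.7
eef_pos: [0.5777, 0.024, 0.0986]
ee_rot: [-3.138, -0.002, 3.105]
force: [2.7, -15.7, -0.5]
width: 0.0009
t: 55.82
eef_pos: [0.5783, 0.0823, 0.2287]
ee_rot: [3.141, -0.0, 3.106]
force: [-0.2, 0.1, -0.5]
width: 0.0004
[0.57830277 0.0818588  0.22872562]
```

View pics/s22.png

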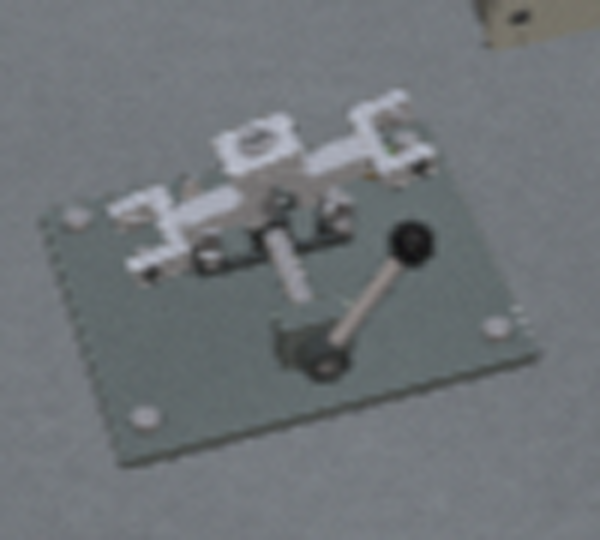

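The tips are at (110,208), (130,265), (405,95) and (433,152), so tilt is about +0.2: this yoke is tipped and goes to the reject tray. Raise the rests.

```bash
python3 -m jog '[[[0,0.003,-0.044,0,0,0,0],[0,0,-0.044,0,0,0,0],[0,0,-0.043,0,0,0,0],[0,-0.012,0,0,0,0,0],[0,-0.012,0,0,0,0,0],[0,-0.012,0,0,0,0,0],[0,-0.012,0,0,0,0,0],[0,-0.012,0,0,0,0,0],[0,-0.012,0,0,0,0,0],[0,-0.012,0,0,0,0,0],[0,-0.012,0,0,0,0,0],[0,-0.004,0,0,0,0,0],[0,-0.003,0,0,0,0,0],[0,0,0,0,0,0,0],[0,0,0,0,0,0,0]]]'
python3 -m jog '[[[0,0.028,0,0,0,0,0],[0,0,0.05,0,0,0,0],[-0.02,0,0.05,0,0,0,0.5],[-0.0335,0,0,0,0,0,0.5],[-0.0335,0,0,0,0,0,0.5],[0,0,0,0,0,0,0.5],[0,0,0,0,0,0,0.5]]]'
python3 - <<'E'
from h import *
s,f=shot("wrist","w23",1.5);print(s['eef_pos'],s['ee_rot'])
E
```

```text
t: 57.75
eef_pos: [0.5785, -0.015, 0.0976]
ee_rot: [3.137, 0.001, 3.105]
force: [-2.7, 21.3, 1.4]
width: 0.0002
t: 58.62
eef_pos: [0.4916, 0.0096, 0.1981]
ee_rot: [-3.141, 0.0, 3.105]
force: [-0.6, 0.3, -0.8]
width: 0.042
[0.49161656 0.00962327 0.19807442] [-3.14111358e+00  1.97141147e-04  3.10514073e+00]
```

View pics/w23.png

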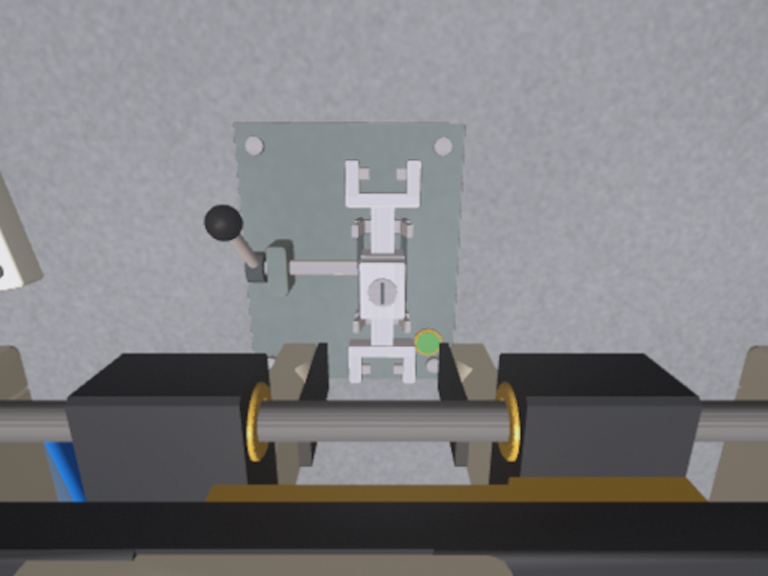

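```bash
python3 -m jog '[[[0,0,-0.04,0,0,0,0.5],[0,0,-0.04,0,0,0,0.5],[0,0,-0.026,0,0,0,0.5],[0,0,-0.011,0,0,0,0.5],[0,0,0,0,0,0,0.5],[0,0,0,0,0,0,0],[0,0,0,0,0,0,0],[0,0,0,0,0,0,0],[0,0,0.01,0,0,0,0],[0,0,0.03,0,0,0,0],[0,0,0.05,0,0,0,0],[0,0,0.03,0,0,0,0]]]' 40
python3 -m jog '[[[0.0096,-0.0436,0,0,0,0.0114,0],[0.0096,-0.0436,0,0,0,0.0114,0],[0.0096,-0.0436,0,0,0,0.0114,0],[0.0096,-0.0436,0,0,0,0.0114,0],[0.0096,-0.0436,0,0,0,0.0114,0],[0.0096,-0.0436,0,0,0,0.0114,0],[0.0096,-0.0436,0,0,0,0.0114,0],[0,0,0,0,0,0,0],[0,0,0,0,0,0,0]]]'
python3 - <<'E'
from h import *
s,f=shot("wrist","w24",1.5);print(s['eef_pos'],s['ee_rot'],s['width'])
E
```

```text
t: 60.18
eef_pos: [0.4917, 0.0103, 0.2037]
ee_rot: [3.141, 0.002, 3.105]
force: [0.4, 0.5, -2.8]
width: 0.0259
t: 61.3
eef_pos: [0.558, -0.295, 0.2007]
ee_rot: [3.141, -0.001, -3.099]
force: [0.3, 0.1, -2.7]
width: 0.0256
[ 0.55797442 -0.29496734  0.20068108] [ 3.14095443e+00 -9.14342915e-04 -3.09923284e+00] 0.025605432891669107
```

View pics/w24.png

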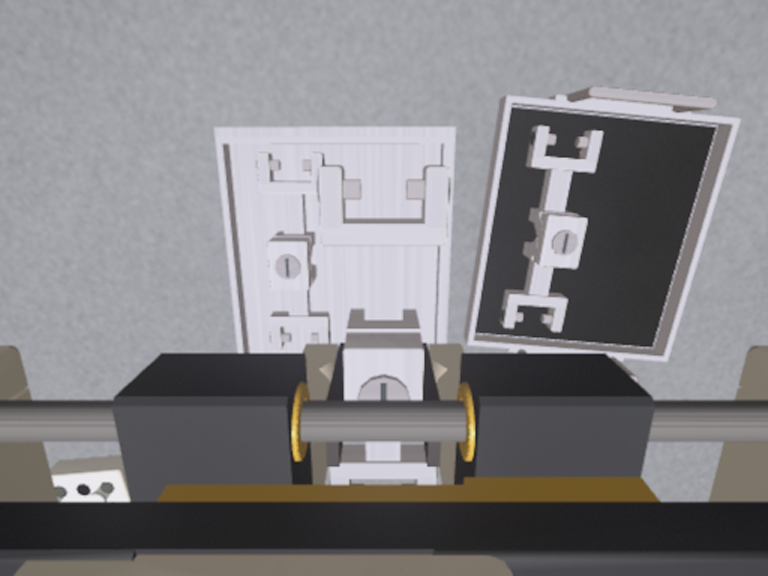

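```bash
python3 -m jog '[[[0.001,0,-0.05,0,0,0,0],[0,0,-0.05,0,0,0,0],[0,0,-0.035,0,0,0,0],[0,0,-0.015,0,0,0,0],[0,0,-0.008,0,0,0,0],[0,0,-0.002,0,0,0,0],[0,0,-0.0015,0,0,0,0],[0,0,0,0,0,0,0]]]'
```

```text
t: 62.35
eef_pos: [0.5601, -0.2952, 0.0402]
ee_rot: [-3.141, 0.001, -3.098]
force: [0.3, 0.1, -1.5]
width: 0.0257
```

```bash
python3 -m jog '[[[0,0,-0.001,0,0,0,0],[0,0,0,0,0,0,0]]]'
python3 -m jog '[[[0,0,0,0,0,0,0.38],[0,0,0,0,0,0,0.38],[0,0,0,0,0,0,0.38],[0,0,0.01,0,0,0,0.38],[0,0,0.03,0,0,0,0.38],[0,0,0.06,0,0,0,0.38],[0,0.03,0.06,0,0,0,0.4],[0,0.05,0,0,0,0,0.6],[0,0,0,0,0,0,0.6]]]'
python3 - <<'E'
from h import *
s,f=shot("wrist","w25",1.5);print(s['eef_pos'],s['ee_rot'],s['width'])
shot("top","t25",4,(110,130,240,250))
E
```

```text
t: 62.6
eef_pos: [0.5601, -0.2952, 0.0399]
ee_rot: [-3.141, 0.001, -3.098]
force: [-1.4, 1.8, 6.7]
width: 0.0258
t: 63.72
eef_pos: [0.56, -0.2147, 0.1963]
ee_rot: [3.141, 0.003, -3.095]
force: [1.2, -0.2, -0.5]
width: 0.0492
[ 0.55999772 -0.21470585  0.1963362 ] [ 3.14146382e+00  2.98578618e-03 -3.09549586e+00] 0.0492153784989933
```

View pics/w25.png

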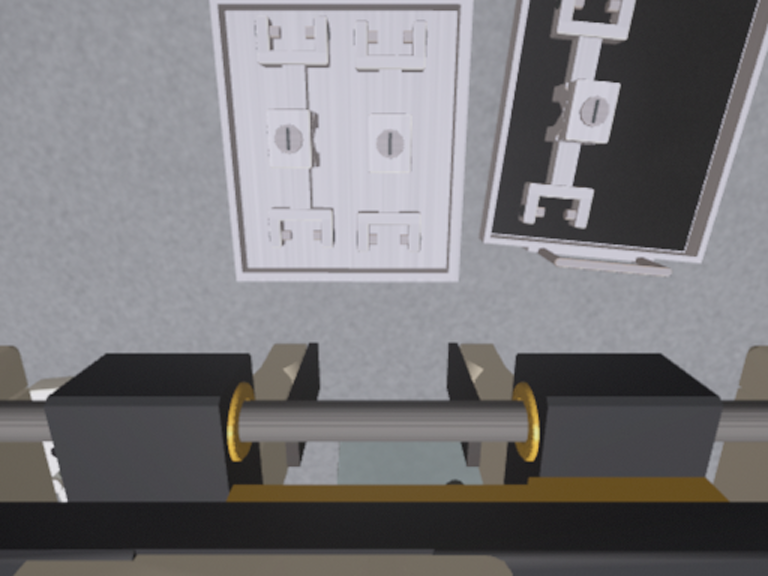

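View pics/t25.png

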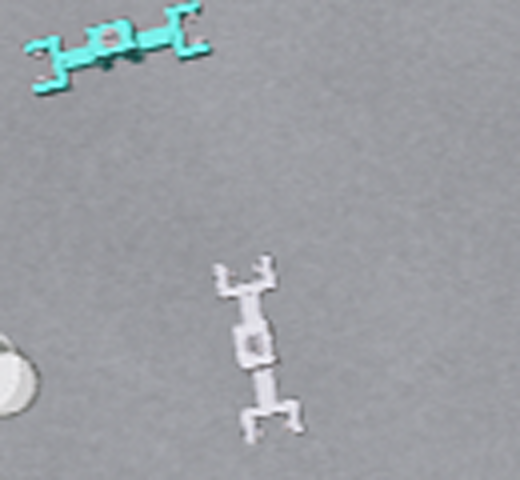

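Both rejects lie flat, side by side. The last yoke hasn't been moved (top crop (254,343)).

```bash
python3 -m jog '[[[-0.0133,0.047,0.0045,0,0,0.1452,0.6],[-0.0133,0.047,0.0045,0,0,0.1452,0.6],[-0.0133,0.047,0.0045,0,0,0.1452,0.6],[-0.0133,0.047,0.0045,0,0,0.1452,0.6],[-0.0133,0.047,0.0045,0,0,0.1452,0.6],[-0.0133,0.047,0.0045,0,0,0.1452,0.6],[-0.0133,0.047,0.0045,0,0,0.1452,0.6],[-0.0133,0.047,0.0045,0,0,0.1452,0.6],[-0.0133,0.047,0.0045,0,0,0.1452,0.6],[-0.0133,0.047,0.0045,0,0,0.1452,0.6],[-0.0133,0.047,0.0045,0,0,0.1452,0.6],[-0.0133,0.047,0.0045,0,0,0.1452,0.6],[0,0,0,0,0,0,0.6],[0,0,0,0,0,0,0.6],[0,0,0,0,0,0,0.6]]]'
python3 - <<'E'
from h import *
s,f=shot("wrist","w26",1.5); print(s['eef_pos'],s['ee_rot'],s['width'])
E
```

```text
t: 65.7
eef_pos: [0.4005, 0.3458, 0.2481]
ee_rot: [3.141, -0.0, -1.358]
force: [-0.6, 0.6, -0.9]
width: 0.0529
[0.40047938 0.3458273  0.24810277] [ 3.14124014e+00 -4.72976352e-04 -1.35777685e+00] 0.052943207605365694
```

View pics/w26.png

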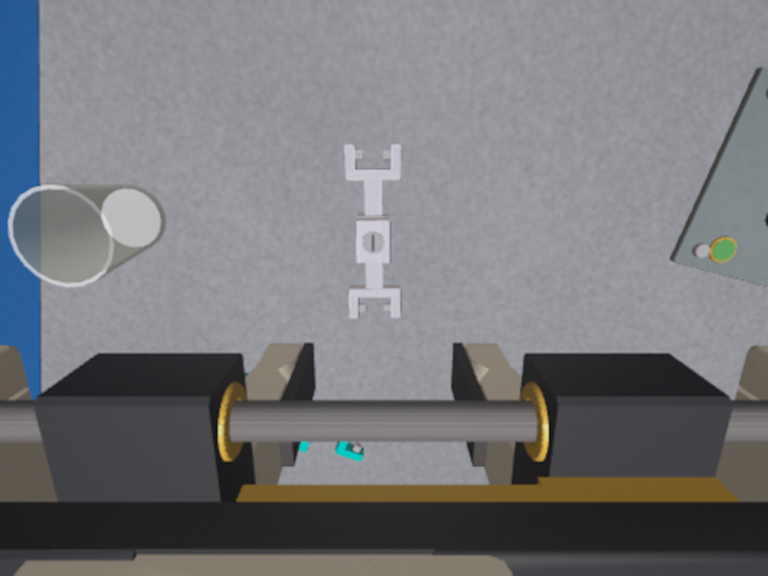

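The last bare yoke has its hub screw at (373,242) and prong ends at (346,147), (400,147), (350,317) and (400,317).

Run:
```python
from h import *
s,f=shot("wrist"); yoke(f,s,(373,242),(373,175),(374.5,295))
P=[onplane(f,u/1.5,v/1.5,.014,s) for u,v in((346,147),(400,147),(350,317),(400,317))];print(np.round(P,4)[:,:2].tolist(),np.mean(P,0))
d=P[0]+P[1]-P[2]-P[3];print(np.degrees(np.arctan2(d[1],d[0])))
```

```text
hub [0.4098 0.3561 0.038 ] mid [0.4089 0.3557 0.014 ] span 0.0996 ang 12.57 tcp [0.4005 0.3458 0.2482] yaw -1.3577
[[0.4737, 0.3914], [0.4825, 0.3504], [0.3362, 0.3615], [0.3453, 0.3192]] [0.40942982 0.35563415 0.014     ]
12.535942262705353
```

```bash
python3 -m jog '[[[0.0092,0.0102,-0.044,0,0,0.006,0.6],[0,0,-0.044,0,0,0,0.6],[0,0,-0.044,0,0,0,0.6],[0,0,-0.044,0,0,0,0.6],[0,0,-0.027,0,0,0,0.6],[0,0,-0.011,0,0,0,0.6],[0,0,0,0,0,0,0.6],[0,0,0,0,0,0,0],[0,0,0,0,0,0,0],[0,0,0,0,0,0,0],[0,0,0,0,0,0,0],[0,0,0,0,0,0,0]]]' 40
```

```text
t: 67.3
eef_pos: [0.4094, 0.3572, 0.0349]
ee_rot: [-3.141, 0.0, -1.35]
force: [-1.1, -2.0, 7.4]
width: 0.0258
```

```bash
python3 -m jog '[[[0,0,0.02,0,0,0,0],[0,0,0.06,0,0,0,0],[0,0,0.06,0,0,0,0],[0.0069,-0.0289,0,0,0,-0.1523,0],[0.0069,-0.0289,0,0,0,-0.1523,0],[0.0069,-0.0289,0,0,0,-0.1523,0],[0.0069,-0.0289,0,0,0,-0.1523,0],[0.0069,-0.0289,0,0,0,-0.1523,0],[0.0069,-0.0289,0,0,0,-0.1523,0],[0.0069,-0.0289,0,0,0,-0.1523,0],[0.0069,-0.0289,0,0,0,-0.1523,0],[0.0069,-0.0289,0,0,0,-0.1523,0],[0.0069,-0.0289,0,0,0,-0.1523,0],[0.0069,-0.0289,0,0,0,-0.1523,0],[0.0069,-0.0289,0,0,0,-0.1523,0],[0,0,-0.02,0,0,0,0],[0,0,0,0,0,0,0],[0,0,0,0,0,0,0]]]'
python3 - <<'E'
from h import *
s,f=shot("wrist","w27",1.5); print(s['eef_pos'],s['ee_rot'],s['width'])
E
```

```text
t: 69.55
eef_pos: [0.4921, 0.0106, 0.1546]
ee_rot: [-3.142, 0.0, 3.106]
force: [0.1, -0.2, -2.1]
width: 0.0256
[0.49210517 0.01056382 0.15461935] [-3.14150869e+00  3.78354030e-05  3.10644580e+00] 0.025608104033664734
```

View pics/w27.png

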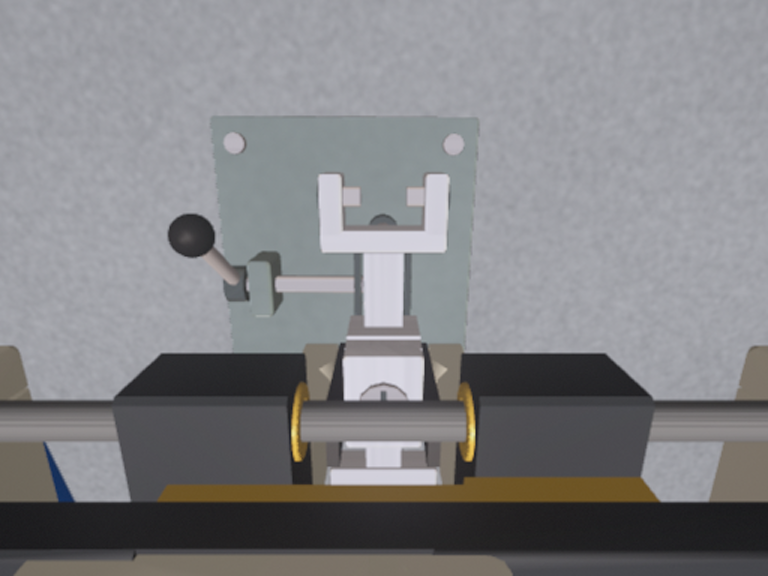

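Aligned as before. Lower.

```bash
python3 -m jog '[[[0,0,-0.03,0,0,0,0],[0,0,-0.02,0,0,0,0],[0,0,-0.012,0,0,0,0],[0,0,-0.008,0,0,0,0],[0,0,-0.003,0,0,0,0],[0,0,-0.001,0,0,0,0],[0,0,0,0,0,0,0]]]'
```

```text
t: 70.47
eef_pos: [0.4923, 0.0104, 0.0809]
ee_rot: [3.141, 0.001, 3.106]
force: [-2.5, 1.3, 2.0]
width: 0.0258
```

```bash
python3 -m jog '[[[0,0,0,0,0,0,0.5],[0,0,0,0,0,0,0.5],[0,0,0,0,0,0,0.5],[0,0,0,0,0,0,0.5],[0,0,0.02,0,0,0,0.5],[0,0,0.04,0,0,0,0.5],[0,0,0.05,0,0,0,0.5],[0.03,-0.031,0.01,0,0,0,0],[0.03,-0.031,0,0,0,0,0],[0.0265,-0.031,0,0,0,0,0],[0,0,0,0,0,0,0]]]'
python3 - <<'E'
from h import *
s,f=shot("scene","s28",4,(160,160,290,280)); print(monitor.get_state()['eef_pos'])
E
```

```text
t: 71.85
eef_pos: [0.5796, -0.0845, 0.1994]
ee_rot: [-3.141, -0.001, 3.103]
force: [-0.6, 0.2, -0.2]
width: 0.0095
[ 0.57864023 -0.08363686  0.19943302]
```

View pics/s28.png

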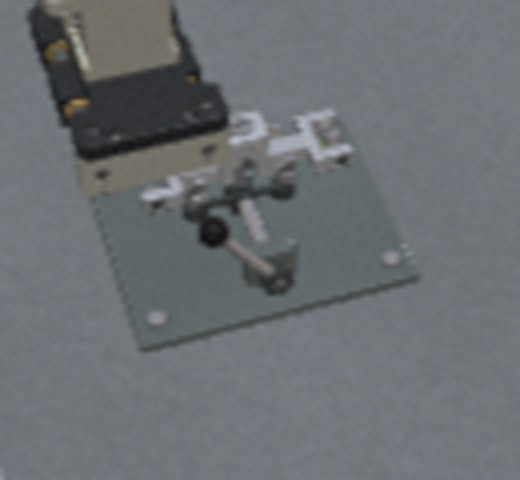

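Seated. Lower the rests.

```bash
python3 -m jog '[[[0,0,-0.05,0,0,0,0],[0,0,-0.051,0,0,0,0],[0,0,0,0,0,0,0],[0,0.014,0,0,0,0,0],[0,0.014,0,0,0,0,0],[0,0.012,0,0,0,0,0],[0,0.012,0,0,0,0,0],[0,0.012,0,0,0,0,0],[0,0.012,0,0,0,0,0],[0,0.012,0,0,0,0,0],[0,0.01,0,0,0,0,0],[0,0.008,0,0,0,0,0],[0,0.003,0,0,0,0,0],[0,0,0,0,0,0,0]]]'
python3 -m jog '[[[0,-0.03,0,0,0,0,0],[0,-0.02,0,0,0,0,0],[0,0,0.05,0,0,0,0],[0,0,0.05,0,0,0,0],[0,0.035,0.03,0,0,0,0],[0,0.035,0,0,0,0,0],[0,0.036,0,0,0,0,0],[0,0,0,0,0,0,0],[0,0,0,0,0,0,0],[0,0,0,0,0,0,0]]]'
python3 - <<'E'
from h import *
shot("scene","s29",6,(175,170,275,260)); print(monitor.get_state()['eef_pos'])
E
```

```text
t: 73.65
eef_pos: [0.5779, 0.0243, 0.099]
ee_rot: [-3.138, -0.002, 3.106]
force: [2.5, -15.2, -0.1]
width: 0.0002
t: 74.9
eef_pos: [0.5785, 0.0817, 0.2292]
ee_rot: [3.142, -0.0, 3.105]
force: [1.0, -0.1, -0.7]
width: 0.0005
[0.57852476 0.08164706 0.22922782]
```

View pics/s29.png

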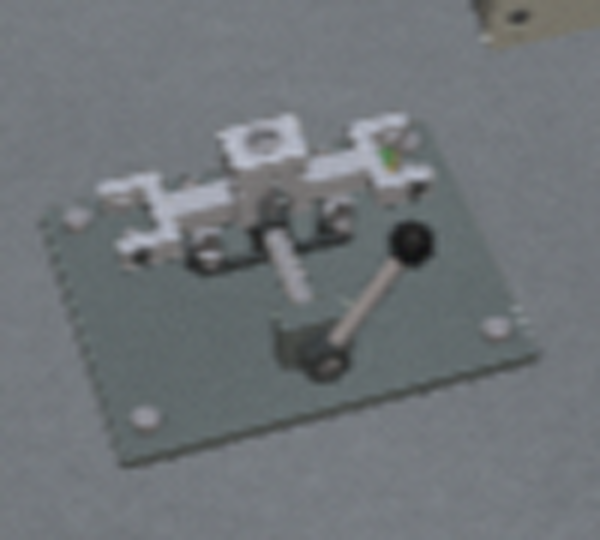

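This one is level, with the same tip pixels as yoke 1 ((117,243), (100,185), (433,175), (407,117)), so it goes in the carrier. Raise the rests and pick it up.

```bash
python3 -m jog '[[[0,0.003,-0.044,0,0,0,0],[0,0,-0.044,0,0,0,0],[0,0,-0.043,0,0,0,0],[0,-0.012,0,0,0,0,0],[0,-0.012,0,0,0,0,0],[0,-0.012,0,0,0,0,0],[0,-0.012,0,0,0,0,0],[0,-0.012,0,0,0,0,0],[0,-0.012,0,0,0,0,0],[0,-0.012,0,0,0,0,0],[0,-0.012,0,0,0,0,0],[0,-0.004,0,0,0,0,0],[0,-0.003,0,0,0,0,0],[0,0,0,0,0,0,0],[0,0,0,0,0,0,0]]]'
python3 -m jog '[[[0,0.028,0,0,0,0,0],[0,0,0.05,0,0,0,0],[-0.02,0,0.05,0,0,0,0.5],[-0.0335,0,0,0,0,0,0.5],[-0.0335,0,0,0,0,0,0.5],[0,0,0,0,0,0,0.5],[0,0,0,0,0,0,0.5]]]'
python3 - <<'E'
from h import *
s,f=shot("wrist","w30",1.5);print(s['eef_pos'],s['ee_rot'])
E
```

```text
t: 76.82
eef_pos: [0.5786, -0.0151, 0.098]
ee_rot: [3.138, 0.001, 3.105]
force: [-3.0, 19.9, 1.1]
width: 0.0005
t: 77.7
eef_pos: [0.4918, 0.0098, 0.1985]
ee_rot: [-3.141, 0.0, 3.106]
force: [0.6, -0.2, 0.5]
width: 0.0418
[0.49175359 0.00984888 0.19846796] [-3.14111350e+00  2.46447287e-04  3.10583179e+00]
```

View pics/w30.png

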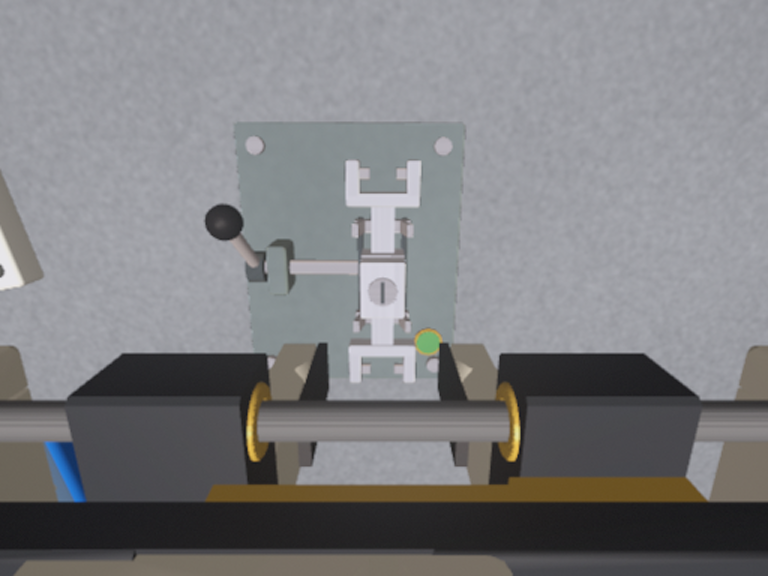

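```bash
python3 -m jog '[[[0,0,-0.04,0,0,0,0.5],[0,0,-0.04,0,0,0,0.5],[0,0,-0.026,0,0,0,0.5],[0,0,-0.0115,0,0,0,0.5],[0,0,0,0,0,0,0.5],[0,0,0,0,0,0,0],[0,0,0,0,0,0,0],[0,0,0,0,0,0,0],[0,0,0.01,0,0,0,0],[0,0,0.03,0,0,0,0],[0,0,0.05,0,0,0,0],[0,0,0.03,0,0,0,0]]]' 40
python3 -m jog '[[[-0.0163,-0.047,0,0,0,0,0],[-0.0163,-0.047,0,0,0,0,0],[-0.0163,-0.047,0,0,0,0,0],[-0.0163,-0.047,0,0,0,0,0],[-0.0163,-0.047,0,0,0,0,0],[-0.0163,-0.047,0,0,0,0,0],[-0.0163,-0.047,0,0,0,0,0],[0,0,0,0,0,0,0],[0,0,0,0,0,0,0]]]'
python3 - <<'E'
from h import *
s,f=shot("wrist","w31",1.5);print(s['eef_pos'],s['ee_rot'],s['width'])
E
```

```text
t: 79.25
eef_pos: [0.4918, 0.0104, 0.2036]
ee_rot: [3.141, 0.002, 3.106]
force: [0.0, 0.3, -2.8]
width: 0.0259
t: 80.38
eef_pos: [0.3769, -0.3186, 0.2009]
ee_rot: [3.141, -0.0, 3.104]
force: [-1.0, 0.2, -1.5]
width: 0.0255
[ 0.3769179  -0.31863632  0.20088227] [ 3.14120665e+00 -2.01267469e-04  3.10449350e+00] 0.025529509853489285
```

View pics/w31.png

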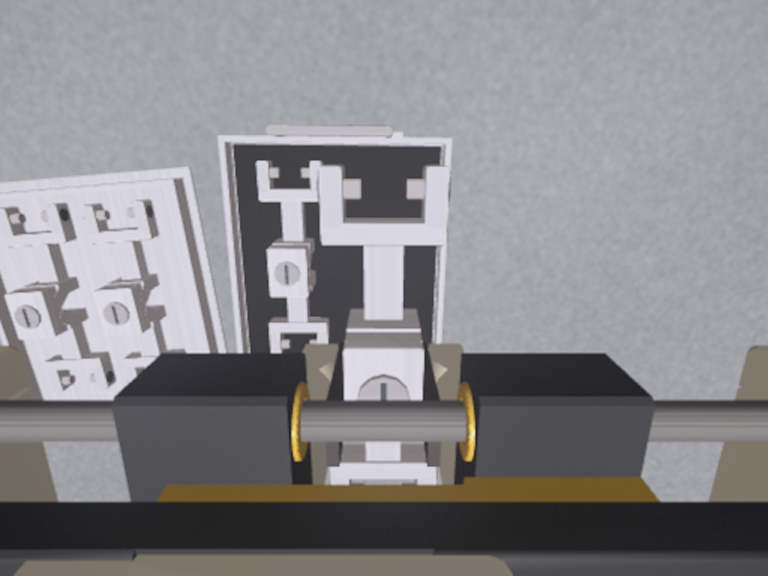

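```bash
python3 -m jog '[[[0.003,0,-0.05,0,0,0,0],[0,0,-0.05,0,0,0,0],[0,0,-0.035,0,0,0,0],[0,0,-0.015,0,0,0,0],[0,0,-0.008,0,0,0,0],[0,0,-0.002,0,0,0,0],[0,0,0,0,0,0,0]]]'
```

```text
t: 81.3
eef_pos: [0.3811, -0.3186, 0.0414]
ee_rot: [-3.141, 0.001, 3.106]
force: [-0.4, -0.3, -2.5]
width: 0.0254
```

```bash
python3 -m jog '[[[0,0,-0.0015,0,0,0,0],[0,0,0,0,0,0,0]]]'
python3 -m jog '[[[0,0,-0.001,0,0,0,0],[0,0,0,0,0,0,0]]]'
```

```text
t: 81.55
eef_pos: [0.3809, -0.3188, 0.0398]
ee_rot: [-3.141, 0.001, 3.106]
force: [1.6, 1.3, -0.9]
width: 0.0256
t: 81.8
eef_pos: [0.3809, -0.3188, 0.0397]
ee_rot: [-3.141, 0.001, 3.106]
force: [-2.1, 4.2, 13.8]
width: 0.0255
```

```bash
python3 -m jog '[[[0,0,0,0,0,0,0.38],[0,0,0,0,0,0,0.38],[0,0,0,0,0,0,0.38],[0,0,0.01,0,0,0,0.38],[0,0,0.03,0,0,0,0.38],[0,0,0.06,0,0,0,0.38],[0.03,0.03,0.06,0,0,0,0.4],[0.03,0.05,0.02,0,0,0,0.4],[0.03,0.03,0.02,0,0,0,0.4],[0,0,0,0,0,0,0.4],[0,0,0,0,0,0,0.4]]]'
python3 - <<'E'
from h import *
s,f=shot("wrist","w32",1.5);print(s['eef_pos'],s['ee_rot'],s['width'],s['force'])
shot("top","t32",1.5);shot("scene","s32",4,(40,150,240,290))
E
```

```text
t: 83.18
eef_pos: [0.4654, -0.213, 0.2293]
ee_rot: [3.141, -0.0, 3.106]
force: [-0.6, -0.4, -0.3]
width: 0.0348
[ 0.46541026 -0.21297703  0.22931557] [ 3.14137730e+00 -4.29939636e-04  3.10634559e+00] 0.03484816580786796 [-0.64637629 -0.3774667  -0.3495558 ]
```

View pics/w32.png

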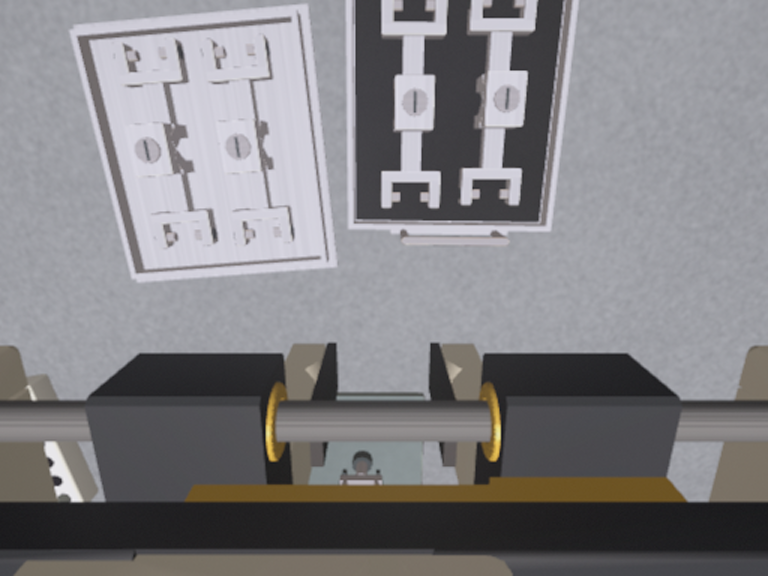

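View pics/t32.png

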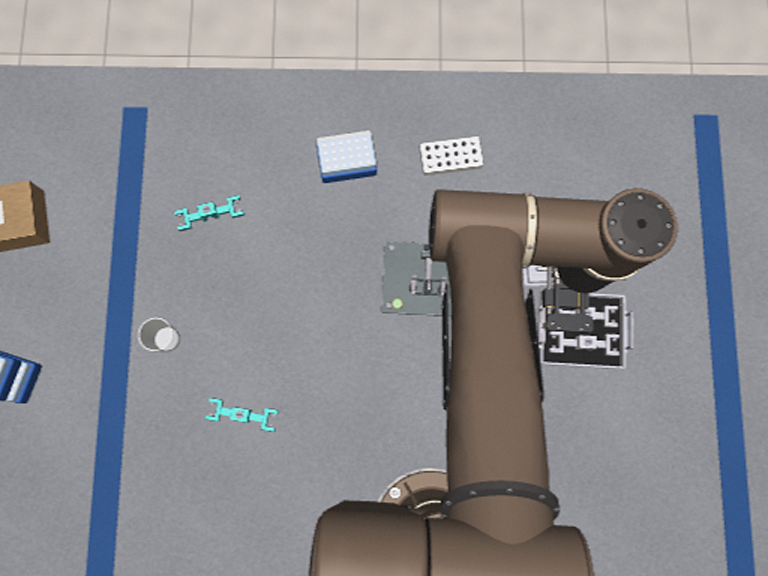

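View pics/s32.png

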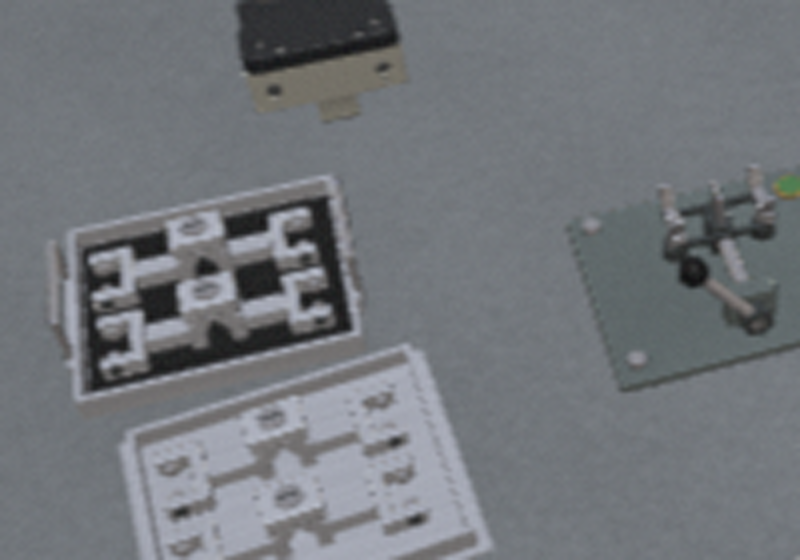

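All four yokes lie flat: two in the carrier (hubs at (414,102) and (507,99)) and two in the reject tray ((148,150) and (238,147)). The stand is empty with its lever at the raised side, and the bystanders are where they were. Handing in.

```bash
python3 -c "
from station import job_done
print(job_done())"
```

```text
the job is handed in; nothing more can be done
None
```

I tested all four bare yokes one at a time on the knife edge and handed the job in at about 83 s of the 210 s allowed. Two stayed level and are in the carrier; two tipped about 0.2 rad and are in the reject tray. No verdict was reported.

- **Final pictures:** the yokes lie flat and side by side in each tray. The stand is empty with its lever at the raised side, and the gripper is clear of everything. The tip box, tube rack, beaker and the two turquoise look-alikes looked unmoved.
- **Lever:** every raising push ended at the same stop (y about −0.015 m, 20–30 N).
- **Disagreement:** two wrist views put the reject tray's centre about 7 mm apart (x 0.585 and 0.592 m). A third view gave 0.589 m, and the yokes sit about 30 mm either side of that, inside the 58 mm limit.
- **Not measured numerically:** I judged the last yoke's position in the carrier, and that all four were flat, from the pictures only.

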